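# Make room in the spice rack's pop-out tray and put the jars away

### The job

Put the small jars with white or yellow caps that stand on the worktop away in the bamboo spice rack: press the steel button so that its tray pops out, then squeeze the divider's release lever and, holding it squeezed, slide the divider over to the last notch, by the tea boxes, and let go so that it locks there. Stand every jar upright on the tray floor in the compartment this makes on the right and push the tray home until it clicks and stays shut. The tea boxes stay standing in their own compartment, and the small brown bottle stays standing on the worktop about where it is.

Things in the scene. Friction and masses are not known exactly. Their poses are not given: they have to be found in the camera images.
- spice_rack: open-fronted bamboo rack on the worktop, 278 x 186 mm. Origin: middle of its front edge, at worktop height; x points into the rack, y to its left as one faces it, z up. The roof (130 to 140 mm up, a clay saucer on it) begins 66 mm behind the front edge; before that the cheeks slope down to 60 mm. A 34 mm wide, 60 mm high catch housing stands outside the right cheek and 34 mm proud of the front. Yaw 0.36 to 0.5 rad.
- tray (a joint): how far the rack's tray has slid out to the front, m: 0 shut and latched, 0.145 fully out (stop). A spring drives it out (6 N shut, 2 N out). To latch, it must be pushed 2 to 3 mm past 0 (10 to 12 N over the last 15 mm) so that the catch snaps in behind it; let go, it then stays at 0, otherwise it comes out again.
- tray_floor (a point): centre of the tray's inner floor, 22 mm above the worktop, moving with the tray; axes as the rack's. Inside: 75 mm either way along x, 116 mm either way along y; walls 40 mm high (top 62 mm above the worktop). The jars' compartment is right of the divider (negative y), the tea boxes' left. Fully out, the inner back wall is 46 mm in front of the roof.
- tray_front (a point): middle of the outer face of the tray's front rail, 40 mm above the worktop; push here, towards the rack's +x, to shut it. The rail is 252 mm wide and spans heights 12 to 62 mm; flush with the rack's front edge when shut.
- catch (a joint): travel of the steel push button that releases the tray, m: 0 up, 0.007 fully down. Pressing it straight down 5 to 7 mm (about 4.5 N) frees the tray; it springs back.
- catch_top (a point): centre of the top of that button: a steel disc 23 mm across on the catch housing at the rack's right front corner (10 mm in front of its front edge), 70 mm above the worktop when up.
- divider (a joint): position of the tray's divider, m, growing to the left: five notches at 0, 0.02, 0.04, 0.06 and 0.08 (the last; stop at 0.081), each with 1.5 mm of play either way. Starts in the first. A darker board along x, 10 mm thick, top 48 mm above the worktop; its middle plane is at y = -0.041 + this value in tray_floor's frame. Slides with about 1 N when its lever is squeezed.
- divider_grip (a point): middle of the divider's squeeze grip when squeezed, 87 mm above the worktop, moving with it; axes as the rack's. Two upright steel tabs, 28 mm wide along y, 8 thick, reach 102 mm up. Outer faces: fixed rear tab 19 mm towards +x of this point; front tab (the release lever) 31 mm towards -x when free, 19 squeezed. So 50 mm over both free, 38 squeezed.
- lever (a joint): travel of the release lever (front tab) towards the rear tab, m: 0 let go with its pin home in a notch, 0.012 fully squeezed (4 N to start, 8 N at the end). The pin is clear of the notches beyond 0.0105. Let go between two notches, the sprung pin slides into the nearer one.
- spice_jar_a: small glass spice jar with a yellow cap, 42 mm across, 96 mm tall; origin at the centre of its underside, z up along its axis. Weighs 0.05 to 0.2 kg. May be absent.
- spice_jar_b: small glass spice jar with a white cap, 47 mm across, 98 mm tall; origin at the centre of its underside, z up along its axis. Weighs 0.05 to 0.2 kg. May be absent.
- salt_jar: small clear jar of salt with a white cap, 45 mm across, 86 mm tall (cap 41 mm across from 60 mm up); origin at the centre of its underside, z up along its axis. Weighs 0.05 to 0.2 kg. May be absent.
- banded_jar: small white-capped jar with a blue-green band, 43 mm across, 76 mm tall; origin at the centre of its underside, z up along its axis. Weighs 0.05 to 0.2 kg. May be absent.
- vanilla_bottle: small brown bottle with a black cap, 40 mm across, 102 mm tall, neck 24 mm across from 60 mm up; origin at the centre of its underside. It stands among the jars and stays on the worktop.
- tea_box_a: black carton of tea, 35 x 66 x 102 mm, origin at the centre of its underside, standing at the front of the tray's left compartment, its 66 mm side along the tray's left wall, top 124 mm above the worktop.
- tea_box_b: black carton of tea, 35 x 66 x 102 mm, origin at the centre of its underside, standing at the back of the tray's left compartment, its 66 mm side along the tray's left wall, top 124 mm above the worktop.

How it is judged:
By the outcome, as a careful person would: the job done as asked, in the order asked, and still so for the second after the job is handed in, with the robot touching nothing.
Of spice_jar_a, spice_jar_b, salt_jar, banded_jar only 3 to 4 are there at a start; the rules pass over those that are not, and their reading is None.
At some moment in a run one of banded_jar may be knocked a few centimetres aside while the robot is not near it.
Once in a run the grip may slacken for a moment while it holds something.
It also fails if it takes over 208 s, if anything falls off the work surface, if the arm or the gripper's body presses on something with over 40 N, if the wrist force passes 120 N, or if a joint passes its speed limit or range.

### The arm

A 7-joint arm with a two-finger parallel gripper is mounted at the origin on a cart in front of the work surface, level with it; the furniture and walls round the work are solid. World frame = base frame: x ahead of the robot, y to its left, z up, the work surface at z = 0. Lengths are in m, angles in rad, forces in N, time in s.
With the tool pointing down it reaches from about 0.425 to 1.025 m from the base axis. Payload 3.6 kg.
Tool frame: the origin (TCP) lies between the finger pads; the fingertips stand tip_reach ahead of it and the grasp point (between the pads) lies 5 mm behind it (tip_reach is the distance from the TCP to the fingertips, in m); z points along the fingers, y is the line along which they close (so a half turn about z gives the same grasp; the last joint's range is limited). The gripper opens to 85 mm and grips with 20 to 120 N. Pads are 22 mm wide; open, the fingers measure 114 mm over their backs; the gripper's body (76 mm by 85 mm) begins 54 mm behind the grasp point. The pads swing forward as they close: fully open they stand 13 mm farther back than shut.
Start: joints at [1.22, 0.591, 0.048, 1.609, -0.033, 0.943, -0.034], TCP at [0.185, -0.701, 0.245] pointing down, gripper open.
Joint ranges: [-2.69, 2.69], [-0.47, 2.24], [-1.27, 1.36], [0.19, 2.51], [-1.53, 4.68], [0.08, 2.07], [-3.09, 3.09]. Speed limits (rad/s): [2.57, 2.57, 3.14, 3.14, 3.14, 3.14, 3.14].

### API

Orientations are given as a rotation vector (axis times angle).
In Python, from rig import * gives the robot as it stands.
- The arm moves only by the tool apply_moves, never from a script. Its argument "commands" is a list that holds one entry, the list of rows, each a list of 5 numbers: the shift along the tool's x, y, z in m, then the turn about the tool's z in degrees, then the opening, from 0 (shut) to 1 (fully open). In form: [[[tx, ty, tz, turn, grip], ...]]. A call has 1 to 20 rows; each row shifts and turns the commanded pose from where the row before left it, along the tool's axes as they then stand; what a row does not reach is not made up. A row lasts 1/12 s, in which the tool goes at most 41.7 mm and 7.16 degrees, less where a joint would pass 70% of its speed; a pose out of reach is approached as far as the arm can. A call is refused whole if a number of a shift passes 0.0417 or a number of a turn 7.16, either way. A call with a gripper value outside its range is refused whole. The fingers move at their own pace and stop on an object; "grip_force" is the grip in N (left out, the last holds). Time passes only in rows, so rows that do not move let the fingers close. It gives the time, the measured TCP pose, the force, the opening and the grip force at its end, in the units of the state.
- get_obs(): the state, without advancing time (a new reading comes with each control period).
- capture(name): name is "side" or "top"; returns a dict with "color" (420x560x3 uint8, red, green, blue), "depth" (420x560 float32, m along the optical axis (not along the pixel's ray), 0 where there is no reading), "fx", "fy", "cx", "cy" (pixels), "dist" ([k1, k2, p1, p2, k3] as OpenCV has them; the pictures are not rectified), "origin" and "attitude" of the camera in the world. Camera axes: x right, y down, z forward; pixel columns grow to the right and rows downward; lengths in m; the calibration is good to about 2 mm. A picture is of the moment at which its call begins.
- sign_off(): hands the job in; it is judged then, once.
Trained networks look in the newest picture that a camera, given by its name, has taken for a name from the list of things; names that differ only in an ending like _2 or _b are one class to them, and where a whole thing is asked for, a point or a joint stands for the part that bears it (a point fixed in the world has none). Each returns a list of dicts, best first, with "p" (0 to 1); they miss things now and then, are a little off and sometimes report something else, mostly with a low value. They report only what shows in the picture. A call takes as long as a camera call.
- look_for(camera, name): "location" ([x, y, z] in m, in the coordinates of the camera as it stood for that picture, good to about 4 mm: the middle of the surface that is visible of it).
The state is a dict: "time": time; "q": joint angles; "qd": joint speeds; "tau": joint torques, N m; "position": TCP position; "tool_rot": TCP orientation; "contact_force": force on the tool from outside, world axes, zero at the start; "moment": the same for the moment, N m; "finger_gap": finger opening in m; "finger_force": force on a finger pad.
Only numpy, scipy, OpenCV 4.12 (cv2) and the standard library are available. Lean on these libraries where they do the work, as an engineer would, in place of code of your own. Each camera call takes 0.05 s, during which the arm holds its last target. There are 200 camera calls.

## Working session

There is one attempt and no reset: what is moved stays moved. The work goes in short steps, Python scripts to look and compute and a tool call to move; the robot and the scene stay as the last step left them, time stands still between calls to the robot, and variables do not carry over. Pictures are saved under pics/ and viewed, at most 14 in all, crops included, and the job is handed in when it is done.

Besides the shell and the picture viewer there is one more tool, called after "Emit:" in YAML: its name, and indented under it one key for each argument. apply_moves: Moves the arm, as the interface text tells. Its arguments: {"type":"object","properties":{"commands":{"type":"array","items":{"type":"array","items":{"type":"array","items":{"type":"number"}}}},"grip_force":{"type":"number"}},"required":["commands"]}

```bash
ls; mkdir -p pics
python3 - <<'E'
from rig import *
import cv2,numpy as np
o=get_obs(); print(o)
for n in("side","top"):
    c=capture(n); cv2.imwrite(f"pics/{n}0.png",c["color"][:,:,::-1]); print(n,c["fx"],c["fy"],c["cx"],c["cy"],c["dist"],c["origin"],c["attitude"])
    R=cv2.Rodrigues(np.array(c["attitude"],float))[0] if np.size(c["attitude"])==3 else None
    for k in ["spice_jar_a","salt_jar","banded_jar","vanilla_bottle","catch_top","divider_grip","tray_front","tea_box_a","spice_rack"]:
        for d in look_for(n,k)[:4]:
            p=np.array(d["location"]); print(k,round(d["p"],2),p.round(3),(R@p+c["origin"]).round(3) if R is not None else "")
E
```

```text
pics
{'time': 0.0, 'q': array([ 1.21950129,  0.59212328,  0.04834429,  1.60982833, -0.03334148,
        0.94269618, -0.03373425]), 'qd': array([-0.00012231, -0.00164219,  0.00032292,  0.0004451 , -0.00018168,
       -0.00023917,  0.00075035]), 'tau': array([-1.17216864e-04, -5.48686302e+01,  1.54650047e+00, -1.98119742e+01,
        9.41081496e-03,  8.64816218e-03,  2.05597127e-05]), 'position': array([ 0.18462597, -0.7002747 ,  0.2441368 ]), 'tool_rot': array([-3.11334027e+00, -4.03515150e-01,  6.37431875e-04]), 'contact_force': array([-0.15542382, -0.13002848, -0.24706697]), 'moment': array([-0.02053945, -0.02317893, -0.06329466]), 'finger_force': 0.0, 'finger_gap': 0.08540050651136273}
side 458.34631286088364 458.34631286088364 277.36916152988937 203.44278891664533 [-0.03706037  0.          0.          0.          0.        ] [ 0.44540287 -0.92365322  0.55073604] [-1.96115575  0.01626249 -0.04795969]
spice_jar_a 0.68 [-0.054  0.146  0.934] [ 0.432 -0.115  0.059]
salt_jar 0.58 [0.023 0.149 0.95 ] [ 0.509 -0.104  0.053]
salt_jar 0.52 [ 0.006 -0.034  1.392] [0.508 0.375 0.053]
banded_
[... 801 characters left out ...]
_jar_a 0.93 [0.138 0.017 1.08 ] [0.512 0.094 0.093]
spice_jar_a 0.55 [0.309 0.106 1.057] [ 0.425 -0.08   0.096]
spice_jar_a 0.23 [-0.176 -0.051  1.045] [0.559 0.409 0.141]
salt_jar 0.7 [0.314 0.03  1.089] [ 0.507 -0.083  0.081]
banded_jar 0.64 [-0.176 -0.049  1.044] [0.558 0.41  0.141]
banded_jar 0.63 [0.238 0.061 1.088] [ 0.474 -0.007  0.076]
vanilla_bottle 0.75 [0.136 0.104 1.077] [0.426 0.093 0.077]
catch_top 0.66 [-0.15   0.01   1.156] [0.524 0.383 0.02 ]
divider_grip 0.58 [-0.127 -0.02   1.117] [0.546 0.36  0.064]
tray_front 0.72 [-0.153  0.009  1.157] [0.525 0.385 0.019]
tea_box_a 0.73 [-0.244  0.035  1.045] [0.473 0.475 0.122]
spice_rack 0.56 [-0.174 -0.05   1.043] [0.558 0.408 0.143]
```

View pics/side0.png

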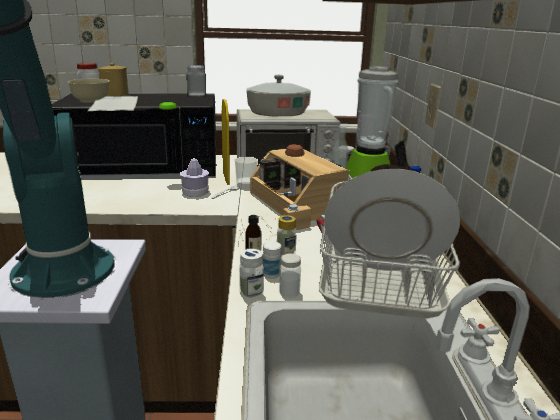

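View pics/top0.png

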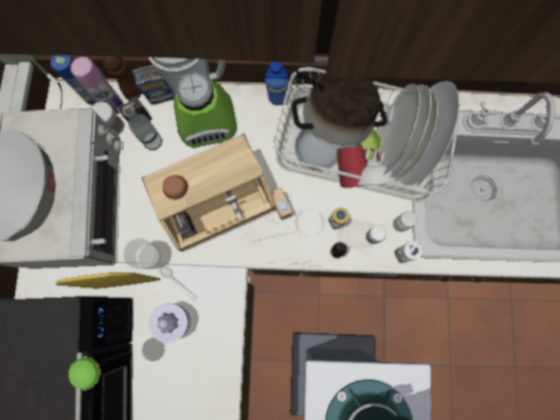

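The side picture shows all four jars (white b at 252,272; banded 272,262; salt 290,275; yellow a 288,235), with the bottle at 254,237 and the rack at 300,180. The top view has the button at about 283,205 and the caps at 340,217, 377,234, 406,220 and 410,252, with the bottle at 339,250.

```bash
cat > h.py <<'E'
from rig import *
import cv2,numpy as np
from scipy.spatial.transform import Rotation as Ro
def cloud(n):
    c=capture(n); h,w=c["depth"].shape
    K=np.array([[c["fx"],0,c["cx"]],[0,c["fy"],c["cy"]],[0,0,1]])
    v,u=np.mgrid[:h,:w]
    p=cv2.undistortPoints(np.stack([u,v],-1).reshape(-1,1,2).astype(float),K,np.array(c["dist"])).reshape(h,w,2)
    P=np.concatenate([p,np.ones((h,w,1))],2)*c["depth"][...,None]
    R=Ro.from_rotvec(c["attitude"]).as_matrix()
    W=P@R.T+c["origin"]; W[c["depth"]==0]=np.nan
    return c,W
def proj(c,p):
    R=Ro.from_rotvec(c["attitude"]).as_matrix()
    K=np.array([[c["fx"],0,c["cx"]],[0,c["fy"],c["cy"]],[0,0,1]])
    q=(np.atleast_2d(p)-c["origin"])@R
    return cv2.projectPoints(q.reshape(-1,1,3),np.zeros(3),np.zeros(3),K,np.array(c["dist"]))[0].reshape(-1,2)
def save(name,img,x0,y0,x1,y1,s): cv2.imwrite(f"pics/{name}.png",cv2.resize(img[y0:y1,x0:x1,::-1],None,fx=s,fy=s,interpolation=cv2.INTER_CUBIC))
def clusters(W,zmin=.055,xr=(.36,.60),yr=(-.16,.16)):
    m=(W[...,2]>zmin)&(W[...,2]<.13)&(W[...,0]>xr[0])&(W[...,0]<xr[1])&(W[...,1]>yr[0])&(W[...,1]<yr[1])
    n,l=cv2.connectedComponents(m.astype(np.uint8),connectivity=4)
    for i in range(1,n):
        k=l==i
        if k.sum()<25: continue
        q=W[k]; zt=np.percentile(q[:,2],85); t=q[q[:,2]>zt-.012]
        (a,b),r=cv2.minEnclosingCircle(t[:,:2].astype(np.float32))
        v,u=np.nonzero(k); print("n",k.sum(),"px",u.mean().round(),v.mean().round(),"top",zt.round(3),"c",round(a,3),round(b,3),"r",round(r,3),"mean",t.mean(0).round(3))
E
python3 - <<'E'
from h import *
for n in("top","side"):
    c,W=cloud(n); print(n); clusters(W); np.save(n+"0.npy",W)
    if n=="top": save("rack",c["color"],130,130,310,265,4.4)
    m=(W[...,2]>.132)&(W[...,2]<.15)&(W[...,0]>.42)&(W[...,0]<.75)&(W[...,1]>.2)&(W[...,1]<.62)
    k,l,s,_=cv2.connectedComponentsWithStats(m.astype(np.uint8)); i=1+s[1:,4].argmax(); q=W[l==i]
    r=cv2.minAreaRect(q[:,:2].astype(np.float32)); print(len(q),np.median(q[:,2]),r); print(cv2.boxPoints(r))
    m=(W[...,2]>.055)&(W[...,2]<.08)&(W[...,0]>.42)&(W[...,0]<.6)&(W[...,1]>.18)&(W[...,1]<.3)
    q=W[m]; print("btn",len(q),q.mean(0), cv2.minAreaRect(q[:,:2].astype(np.float32)))
E
```

```text
top
n 197 px 352.0 184.0 top 0.12 c 0.594 0.05 r 0.022 mean [0.592 0.049 0.116]
n 184 px 411.0 190.0 top 0.128 c 0.584 -0.083 r 0.073 mean [ 0.578 -0.087  0.126]
n 280 px 339.0 217.0 top 0.097 c 0.514 0.089 r 0.021 mean [0.512 0.09  0.095]
n 263 px 407.0 220.0 top 0.086 c 0.512 -0.085 r 0.021 mean [ 0.512 -0.085  0.084]
n 218 px 377.0 233.0 top 0.077 c 0.476 -0.01 r 0.021 mean [ 0.476 -0.009  0.074]
n 381 px 410.0 251.0 top 0.099 c 0.432 -0.092 r 0.023 mean [ 0.432 -0.091  0.096]
n 173 px 339.0 249.0 top 0.101 c 0.432 0.087 r 0.012 mean [0.431 0.088 0.1  ]
4876 0.1387243607091252 ((0.5886700749397278, 0.43305256962776184), (0.1263660341501236, 0.2796585261821747), 26.960952758789062)
[[0.46895784 0.5290385 ]
 [0.5957503  0.27977443]
 [0.7083823  0.33706665]
 [0.5815899  0.5863307 ]]
btn 508 [0.54883734 0.2551063  0.06125605] ((0.5550435781478882, 0.2557229995727539), (0.09277796745300293, 0.08083967864513397), 84.60955047607422)
side
n 269 px 253.0 227.0 top 0.099 c 0.433 0.082 r 0.013 mean [0.434 0.078 0.097]
n 381 px 287.0 226.0 top 0.097 c 0.512 0.085 r 0.023 mean [0.514 0.079 0.094]
n 357 px 324.0 245.0 top 0.127 c 0.587 -0.059 r 0.102 mean [ 0.582 -0.081  0.125]
n 907 px 257.0 259.0 top 0.098 c 0.432 -0.095 r 0.024 mean [ 0.432 -0.101  0.095]
n 411 px 290.0 265.0 top 0.086 c 0.515 -0.091 r 0.022 mean [ 0.513 -0.096  0.084]
1111 0.14032677586364983 ((0.5903310179710388, 0.43224501609802246), (0.12974829971790314, 0.2878776490688324), 26.172456741333008)
[[0.46862066 0.5328115 ]
 [0.5955961  0.27444983]
 [0.7120414  0.3316785 ]
 [0.58506596 0.5900402 ]]
btn 354 [0.55590644 0.25121705 0.0643037 ] ((0.5496186017990112, 0.2486000955104828), (0.08743520826101303, 0.08525029569864273), 78.37350463867188)
```

View pics/rack.png

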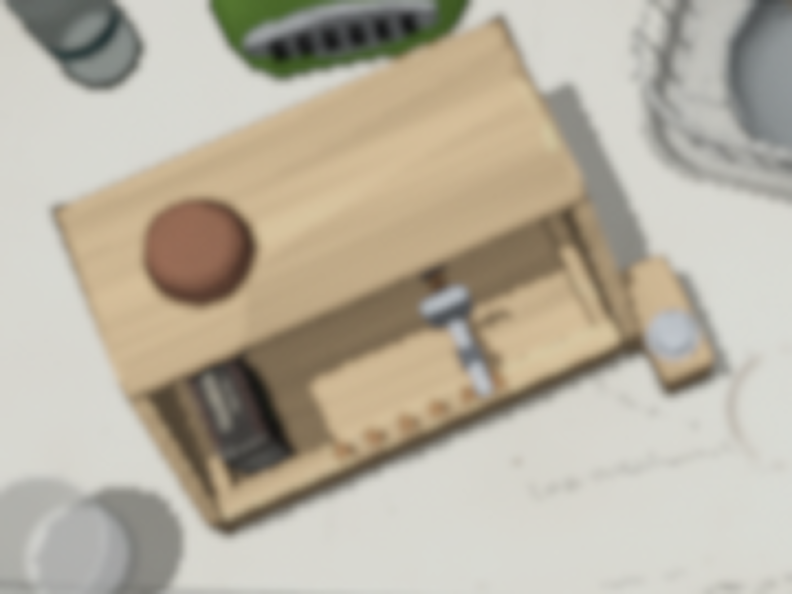

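```bash
cat >> h.py <<'E'
def yaw_now(o): 
    R=Ro.from_rotvec(o["tool_rot"]).as_matrix(); return R,np.arctan2(R[1,0],R[0,0])
def plan(*wps,vmax=.04,start=None,yaw=None):
    """wps: (x,y,z) world; prints tool-frame shifts per segment at the fixed current yaw"""
    o=get_obs(); R,y=yaw_now(o); p=o["position"] if start is None else np.array(start)
    if yaw is not None:
        R=np.array([[np.cos(yaw),np.sin(yaw),0],[np.sin(yaw),-np.cos(yaw),0],[0,0,-1]]); y=yaw
    print("pos",p.round(4),"yaw",round(y,3),"tilt",np.degrees(np.arccos(-R[2,2])).round(2),"F",o["contact_force"].round(1),"gap",o["finger_gap"].round(4),"t",o["time"])
    for w in wps:
        d=R.T@(np.array(w)-p); n=int(np.ceil(np.abs(d).max()/vmax)) or 1
        print(n,"x",(d/n).round(4),"total",d.round(4)); p=np.array(w)
E
python3 - <<'E'
from h import *
print(tip_reach if 'tip_reach' in globals() else [k for k in globals() if not k.startswith('_')])
c,W=cloud("top")
for lo,hi in((.45,.55),(.55,.65),(.65,.8)):
  print(lo,[(round(y,2),np.nanmax(W[...,2][(W[...,0]>lo)&(W[...,0]<hi)&(W[...,1]>y)&(W[...,1]<y+.1)],initial=0).round(2)) for y in np.arange(-.6,.6,.1)])
# model check
o0=np.array([.4762,.3762]);
for yw in(.455,.47,.485):
  X=np.array([np.cos(yw),np.sin(yw)]);Y=np.array([-X[1],X[0]]); o=np.array([.5887,.433])-.126*X
  P=lambda x,y,z:np.r_[o+x*X+y*Y,z]
  print(yw,o.round(4),((proj(c,[P(-.01,-.156,.07),P(0,-.126,.062),P(0,.126,.062),P(.066,-.139,.14),P(.066,.139,.14),P(.186,-.139,.14),P(.186,.139,.14)])-130)*4.4).round(0).tolist())
v=(c["color"].astype(int)); 
s=W[200:212,277:289]; m=(s[...,2]>.066)&(s[...,2]<.075); print("btn",m.sum(),s[m].mean(0)); clusters(W)
E
```

```text
0.014
0.45 [(np.float64(-0.6), np.float64(0.01)), (np.float64(-0.5), np.float64(0.01)), (np.float64(-0.4), np.float64(0.01)), (np.float64(-0.3), np.float64(0.01)), (np.float64(-0.2), np.float64(0.1)), (np.float64(-0.1), np.float64(0.1)), (np.float64(-0.0), np.float64(0.1)), (np.float64(0.1), np.float64(0.1)), (np.float64(0.2), np.float64(0.07)), (np.float64(0.3), np.float64(0.14)), (np.float64(0.4), np.float64(0.17)), (np.float64(0.5), np.float64(0.17))]
0.55 [(np.float64(-0.6), np.float64(0.0)), (np.float64(-0.5), np.float64(0.0)), (np.float64(-0.4), np.float64(0.0)), (np.float64(-0.3), np.float64(0.0)), (np.float64(-0.2), np.float64(0.7)), (np.float64(-0.1), np.float64(0.77)), (np.float64(-0.0), np.float64(0.76)), (np.float64(0.1), np.float64(0.76)), (np.float64(0.2), np.float64(0.75)), (np.float64(0.3), np.float64(0.74)), (np.float64(0.4), np.float64(0.74)), (np.float64(0.5), np.float64(0.74))]
0.65 [(np.float64(-0.6), np.float64(0.01)), (np.float64(-0.5), np.float64(0.23)), (np.float64(-0.4), np.float64(0.23)), (np.float64(-0.3), np.float64(0.14)), (np.float64(-0.2), np.float64(0
[... 647 characters left out ...]
], [47.0, 215.0]]
btn 56 [0.53849612 0.23521137 0.06898354]
n 194 px 352.0 184.0 top 0.121 c 0.597 0.051 r 0.021 mean [0.592 0.049 0.117]
n 72 px 394.0 186.0 top 0.127 c 0.586 -0.041 r 0.031 mean [ 0.585 -0.041  0.125]
n 111 px 423.0 192.0 top 0.128 c 0.579 -0.117 r 0.042 mean [ 0.573 -0.118  0.126]
n 282 px 339.0 217.0 top 0.097 c 0.514 0.09 r 0.022 mean [0.512 0.09  0.095]
n 266 px 406.0 220.0 top 0.086 c 0.513 -0.086 r 0.021 mean [ 0.512 -0.085  0.084]
n 217 px 377.0 233.0 top 0.076 c 0.476 -0.01 r 0.021 mean [ 0.476 -0.009  0.074]
n 380 px 410.0 251.0 top 0.098 c 0.433 -0.091 r 0.024 mean [ 0.432 -0.091  0.097]
n 175 px 339.0 249.0 top 0.101 c 0.432 0.087 r 0.012 mean [0.431 0.088 0.1  ]
```

Run:
```python
from h import *
plan((.45,-.5,.28),(.52,-.1,.28),(.538,.234,.24))
```

```text
Traceback (most recent call last):
  File "h.py", line 35, in plan
    print("pos",p.round(4),"yaw",round(y,3),"tilt",np.degrees(np.arccos(-R[2,2])).round(2),"F",o["contact_force"].round(1),"gap",o["finger_gap"].round(4),"t",o["time"])
                                                                                                                                 ^^^^^^^^^^^^^^^^^^^^^
AttributeError: 'float' object has no attribute 'round'
```

```bash
sed -i 's/o\["finger_gap"\].round(4)/round(float(o["finger_gap"]),4)/' h.py
python3 - <<'E'
from h import *
plan((.45,-.5,.28),(.52,-.1,.28),(.538,.234,.24))
E
```

```text
pos [ 0.1849 -0.701   0.2453] yaw 0.258 tilt 0.0 F [ 0.5 -1.1 -0.4] gap 0.0854 t 1.15
8 x [ 0.0385 -0.0158 -0.0043] total [ 0.3076 -0.1268 -0.0347]
10 x [ 0.017  -0.0369  0.    ] total [ 0.1697 -0.3689  0.    ]
8 x [ 0.0128 -0.0398  0.005 ] total [ 0.1026 -0.3184  0.04  ]
```

Emit:
apply_moves:
  commands:
    - [[0.0385, -0.0158, -0.0043, 0, 0], [0.0385, -0.0158, -0.0043, 0, 0], [0.0385, -0.0158, -0.0043, 0, 0], [0.0385, -0.0158, -0.0043, 0, 0], [0.0385, -0.0158, -0.0043, 0, 0], [0.0385, -0.0158, -0.0043, 0, 0], [0.0385, -0.0158, -0.0043, 0, 0], [0.0385, -0.0158, -0.0043, 0, 0], [0.017, -0.0369, 0, 0, 0], [0.017, -0.0369, 0, 0, 0], [0.017, -0.0369, 0, 0, 0], [0.017, -0.0369, 0, 0, 0], [0.017, -0.0369, 0, 0, 0], [0.017, -0.0369, 0, 0, 0], [0.017, -0.0369, 0, 0, 0], [0.017, -0.0369, 0, 0, 0], [0.017, -0.0369, 0, 0, 0], [0.017, -0.0369, 0, 0, 0], [0, 0, 0, 0, 0]]

```text
time: 2.73
position: [0.5216, -0.0904, 0.2801]
tool_rot: [-3.107, -0.425, -0.005]
contact_force: [0.1, 1.1, 0.2]
finger_gap: -0.0
finger_force: 0.0
```

Emit:
apply_moves:
  commands:
    - [[0.0128, -0.0398, 0.005, 0, 0], [0.0128, -0.0398, 0.005, 0, 0], [0.0128, -0.0398, 0.005, 0, 0], [0.0128, -0.0398, 0.005, 0, 0], [0.0128, -0.0398, 0.005, 0, 0], [0.0128, -0.0398, 0.005, 0, 0], [0.0128, -0.0398, 0.005, 0, 0], [0.0128, -0.0398, 0.005, 0, 0]]

```text
time: 3.4
position: [0.5374, 0.2312, 0.24]
tool_rot: [3.116, 0.404, 0.001]
contact_force: [1.4, -0.2, 0.9]
finger_gap: -0.0003
finger_force: 0.0
```

Emit:
apply_moves:
  commands:
    - [[0, 0, 0, -6.8, 0], [0, 0, 0, -6.8, 0], [0, 0, 0, -6.8, 0], [0, 0, 0, -6.8, 0], [0, 0, 0, -6.8, 0], [0, 0, 0, -6.8, 0], [0, 0, 0, -6.8, 0], [0, 0, 0, -6.8, 0], [0, 0, 0, -6.8, 0], [0, 0, 0, -6.8, 0], [0, 0, 0, -6.8, 0], [0, 0, 0, -6.8, 0], [0, 0, 0, -6.8, 0], [0, 0, 0, -6.8, 0], [0, 0, 0, -6.8, 0], [0, 0, 0, 0, 0], [0, 0, 0, 0, 0], [0, 0, 0, 0, 0]]

```text
time: 4.9
position: [0.5374, 0.2293, 0.24]
tool_rot: [1.651, 2.673, -0.0]
contact_force: [-0.0, -0.5, 0.3]
finger_gap: 0.0002
finger_force: 0.0
```

Run:
```python
from h import *
plan((.538,.234,.095),(.538,.234,.075))
```

```text
pos [0.5374 0.2293 0.24  ] yaw 2.035 tilt 0.01 F [-0.  -0.5  0.3] gap 0.0002 t 4.9
4 x [0.001  0.0007 0.0362] total [0.004  0.0026 0.145 ]
1 x [0.   0.   0.02] total [0.   0.   0.02]
```

Emit:
apply_moves:
  commands:
    - [[0.001, 0.0007, 0.036, 0, 0], [0.001, 0.0007, 0.036, 0, 0], [0.001, 0.0007, 0.036, 0, 0], [0.001, 0.0007, 0.036, 0, 0], [0, 0, 0.006, 0, 0], [0, 0, 0.006, 0, 0], [0, 0, 0.004, 0, 0], [0, 0, 0.002, 0, 0], [0, 0, 0.001, 0, 0], [0, 0, 0, 0, 0], [0, 0, 0, 0, 0]]

```text
time: 5.82
position: [0.5385, 0.2347, 0.0784]
tool_rot: [1.647, 2.674, 0.003]
contact_force: [-3.0, -1.1, 4.4]
finger_gap: 0.0002
finger_force: 1.9
```

Run:
```python
from h import *
plan((.538,.234,.2))
c,W=cloud("top"); save("t1",c["color"],130,130,310,265,4.4); clusters(W)
```

```text
pos [0.5385 0.2347 0.0784] yaw 2.038 tilt 0.11 F [-3.  -1.1  4.4] gap 0.0002 t 5.8167
4 x [-0.0001 -0.0001 -0.0304] total [-0.0004 -0.0005 -0.1216]
n 283 px 339.0 217.0 top 0.097 c 0.512 0.089 r 0.021 mean [0.512 0.09  0.095]
n 104 px 402.0 222.0 top 0.085 c 0.506 -0.074 r 0.014 mean [ 0.507 -0.073  0.083]
n 219 px 377.0 233.0 top 0.077 c 0.475 -0.01 r 0.021 mean [ 0.476 -0.009  0.074]
n 178 px 339.0 249.0 top 0.101 c 0.432 0.087 r 0.012 mean [0.431 0.088 0.1  ]
n 216 px 406.0 252.0 top 0.098 c 0.431 -0.087 r 0.022 mean [ 0.427 -0.08   0.096]
```

View pics/t1.png

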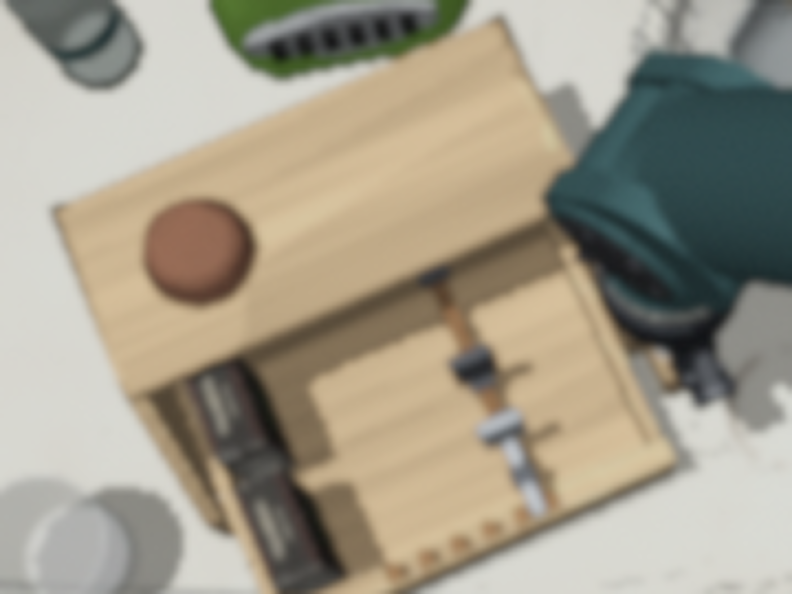

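The tray is sliding out, with the tabs now at about (474,362) and (502,425) in the crop. Lifting off.

Emit:
apply_moves:
  commands:
    - [[0, 0, -0.03, 0, 0], [0, 0, -0.03, 0, 0.5], [0, 0, -0.03, 0, 1], [0, 0, -0.03, 0, 1], [0, 0, 0, 0, 1], [0, 0, 0, 0, 1], [0, 0, 0, 0, 1], [0, 0, 0, 0, 1]]

```text
time: 6.53
position: [0.5376, 0.2337, 0.1959]
tool_rot: [-1.647, -2.675, 0.002]
contact_force: [-1.0, -0.3, -0.6]
finger_gap: 0.083
finger_force: 0.0
```

```bash
cat >> h.py <<'E'
YW=.47; X=np.array([np.cos(YW),np.sin(YW)]); Y=np.array([-X[1],X[0]]); O=np.array([.4764,.3759])
def rk(W): d=W[...,:2]-O; return np.stack([d@X,d@Y,W[...,2]],-1)   # rack frame
def wd(x,y,z): return np.r_[O+x*X+y*Y,z]
E
python3 - <<'E'
from h import *
plan()
for n in("top","side"):
    c,W=cloud(n); r=rk(W)
    if n=="top": save("t2",c["color"],130,140,310,275,4.4)
    m=(r[...,2]>.09)&(r[...,2]<.108)&(r[...,1]<.05)&(r[...,1]>-.10)&(r[...,0]>-.2)&(r[...,0]<.03)
    k,l,s,_=cv2.connectedComponentsWithStats(m.astype(np.uint8))
    for i in range(1,k):
        if s[i,4]>5: q=r[l==i]; print(n,"tab",len(q),q.min(0).round(3),q.max(0).round(3),q.mean(0).round(3))
    m=(r[...,2]>.052)&(r[...,2]<.07)&(r[...,1]<.1)&(r[...,1]>-.10)&(r[...,0]>-.2)&(r[...,0]<-.08)
    q=r[m]; print(n,"rail",len(q),np.percentile(q[:,0],[2,50,98]).round(3))
    for nm in("divider_grip","lever","tray_front"):
        for d in look_for(n,nm)[:2]:
            p=Ro.from_rotvec(c["attitude"]).apply(d["location"])+c["origin"]; print(nm,round(d["p"],2),p.round(3),rk(p).round(3))
E
```

```text
pos [0.5376 0.2337 0.1959] yaw 2.038 tilt 0.09 F [-1.  -0.3 -0.6] gap 0.083 t 6.5333
top tab 38 [-0.049 -0.053  0.091] [-0.041 -0.027  0.105] [-0.046 -0.04   0.099]
top tab 35 [-0.092 -0.052  0.092] [-0.083 -0.028  0.103] [-0.088 -0.04   0.099]
top rail 474 [-0.142 -0.134 -0.091]
lever 0.67 [0.413 0.295 0.076] [-0.093 -0.043  0.076]
lever 0.54 [0.521 0.385 0.061] [ 0.044 -0.012  0.061]
tray_front 0.89 [0.436 0.338 0.02 ] [-0.053 -0.015  0.02 ]
side tab 30 [-0.052 -0.059  0.091] [-0.04  -0.031  0.104] [-0.047 -0.048  0.098]
side tab 30 [-0.092 -0.057  0.091] [-0.084 -0.028  0.104] [-0.089 -0.045  0.098]
side rail 377 [-0.144 -0.131 -0.084]
divider_grip 0.72 [0.452 0.307 0.056] [-0.053 -0.05   0.056]
tray_front 0.63 [0.436 0.305 0.049] [-0.068 -0.045  0.049]
```

View pics/t2.png

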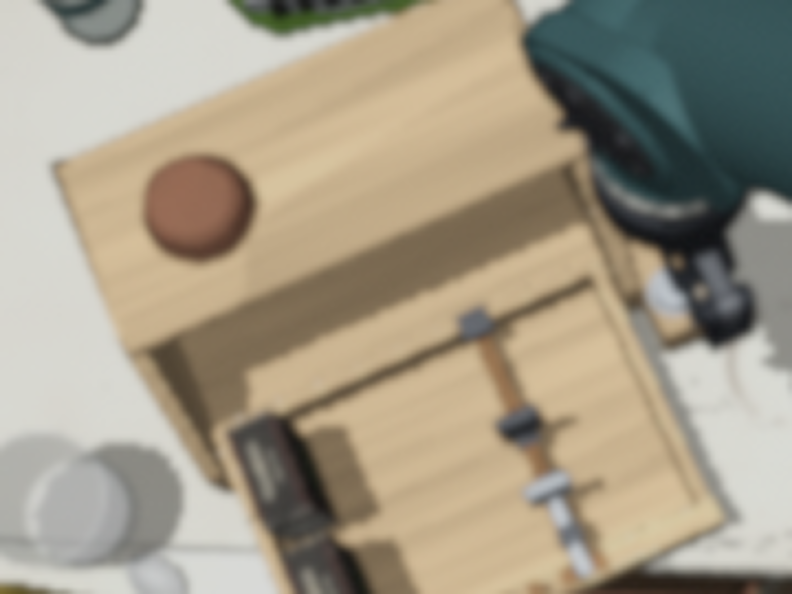

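The tray is fully out. The tabs are at crop (520,424) and (548,487), so the squeeze centre is at rack x −0.061, y −0.041.

Run:
```python
from h import *
g=wd(-.061,-.041,0); print(g)
plan((*g[:2],.185),(*g[:2],.115),(*g[:2],.082)); print(get_obs()["q"].round(2))
```

```text
[0.44058267 0.31171964 0.        ]
pos [0.5378 0.2344 0.1966] yaw 2.038 tilt 0.04 F [ 0.  -0.1  0.5] gap 0.0855 t 6.9333
3 x [ 0.0376 -0.0173  0.0039] total [ 0.1128 -0.052   0.0116]
2 x [-0.     0.     0.035] total [-0.    0.    0.07]
1 x [-0.     0.     0.033] total [-0.     0.     0.033]
[-0.07  0.54 -0.58  1.95  0.41  0.77 -0.42]
```

Emit:
apply_moves:
  commands:
    - [[0.0282, -0.013, 0.0029, 0, 1], [0.0282, -0.013, 0.0029, 0, 1], [0.0282, -0.013, 0.0029, 0, 1], [0.0282, -0.013, 0.0029, 0, 1], [0, 0, 0, 0, 1], [0, 0, 0, 0, 1], [0, 0, 0, 0, 1]]

```text
time: 7.52
position: [0.4411, 0.3115, 0.1854]
tool_rot: [1.646, 2.675, -0.0]
contact_force: [1.1, -0.5, 0.4]
finger_gap: 0.0854
finger_force: 0.0
```

Run:
```python
from h import *
g=wd(-.061,-.041,0); plan((*g[:2],.082))
c,W=cloud("side"); save("s2",c["color"],220,130,380,240,5)
```

```text
pos [0.4411 0.3115 0.1854] yaw 2.038 tilt 0.04 F [ 1.1 -0.5  0.4] gap 0.0854 t 7.5167
3 x [ 0.0002 -0.0001  0.0345] total [ 0.0005 -0.0004  0.1034]
```

View pics/s2.png

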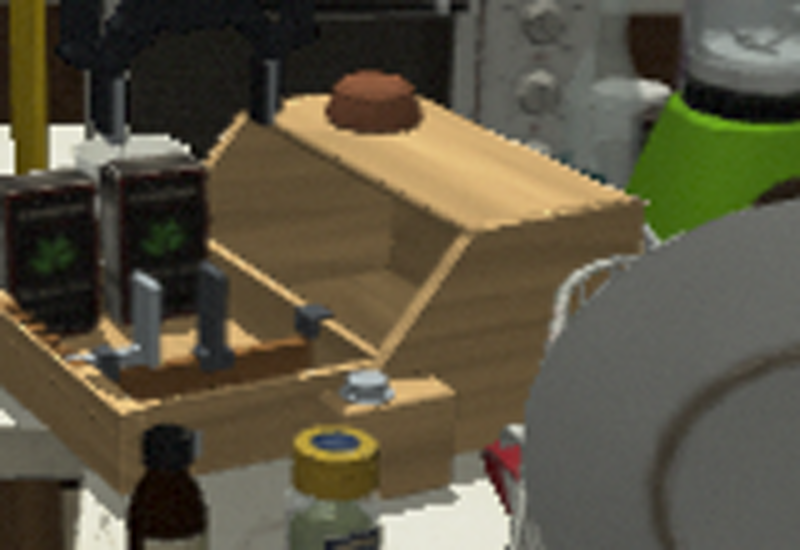

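The fingers hang at crop (112,110) and (265,90) and straddle the tabs at (145,320) and (213,318). Descending and squeezing.

Emit:
apply_moves:
  commands:
    - [[0.0001, 0, 0.026, 0, 1], [0.0001, 0, 0.026, 0, 1], [0.0001, 0, 0.026, 0, 1], [0, 0, 0.0254, 0, 1], [0, 0, 0, 0, 0.6], [0, 0, 0, 0, 0.4], [0, 0, 0, 0, 0.3], [0, 0, 0, 0, 0.3], [0, 0, 0, 0, 0.3], [0, 0, 0, 0, 0.3], [0, 0, 0, 0, 0.3], [0, 0, 0, 0, 0.3]]
  grip_force: 40

```text
time: 8.57
position: [0.4426, 0.3131, 0.0842]
tool_rot: [1.646, 2.673, 0.007]
contact_force: [0.8, -0.5, 6.6]
finger_gap: 0.0362
finger_force: 42.3
```

Run:
```python
from h import *
g=wd(-.061,.039,0); plan((*g[:2],.082))
```

```text
pos [0.4426 0.3131 0.0842] yaw 2.038 tilt 0.3 F [ 0.8 -0.5  6.6] gap 0.0362 t 8.5667
2 x [ 0.0398 -0.0013  0.0011] total [ 0.0796 -0.0027  0.0023]
```

Emit:
apply_moves:
  commands:
    - [[0.0067, 0, 0, 0, 0.3], [0.0067, 0, 0, 0, 0.3], [0.0067, 0, 0, 0, 0.3], [0.0067, 0, 0, 0, 0.3], [0.0067, 0, 0, 0, 0.3], [0.0067, 0, 0, 0, 0.3], [0.0067, 0, 0, 0, 0.3], [0.0067, 0, 0, 0, 0.3], [0.0067, 0, 0, 0, 0.3], [0.0067, 0, 0, 0, 0.3], [0.0067, 0, 0, 0, 0.3], [0.0065, 0, 0, 0, 0.3], [0, 0, 0, 0, 0.3], [0, 0, 0, 0, 0.3], [0, 0, 0, 0, 0.3]]

```text
time: 9.82
position: [0.4063, 0.385, 0.0842]
tool_rot: [1.646, 2.674, 0.008]
contact_force: [0.5, -0.4, 6.4]
finger_gap: 0.0362
finger_force: 42.6
```

Run:
```python
from h import *
plan(); print(rk(get_obs()["position"]))
for n in("top","side"):
    c,W=cloud(n); r=rk(W); 
    m=(r[...,2]>.035)&(r[...,2]<.052)&(r[...,1]<.07)&(r[...,1]>-.09)&(r[...,0]>-.03)&(r[...,0]<.01); q=r[m]; print(n,len(q),np.percentile(q[:,1],[0,10,50,90,100]).round(3))
    if n=="side": save("s3",c["color"],220,130,380,240,5)
```

```text
pos [0.4063 0.385  0.0842] yaw 2.038 tilt 0.3 F [ 0.5 -0.4  6.4] gap 0.0362 t 9.8167
[-0.05835677  0.03984817  0.08424469]Traceback (most recent call last):
  File "<stdin>", line 5, in <module>
    return _quantile_unchecked(
        a, q, axis, out, overwrite_input, method, keepdims, weights)
    return _ureduce(a,
                    func=_quantile_ureduce_func,
    ...<5 lines>...
                    overwrite_input=overwrite_input,
                    method=method)
    r = func(a, **kwargs)
    result = _quantile(arr,
                       quantiles=q,
    ...<2 lines>...
                       out=out,
                       weights=wgt)
    slices_having_nans = np.isnan(arr[-1, ...])
                                  ~~~^^^^^^^^^
IndexError: index -1 is out of bounds for axis 0 with size 0
```

Emit:
apply_moves:
  commands:
    - [[0, 0, 0, 0, 0.55], [0, 0, 0, 0, 0.7], [0, 0, 0, 0, 0.9], [0, 0, 0, 0, 1], [0, 0, 0, 0, 1], [0, 0, 0, 0, 1], [0, 0, -0.03, 0, 1], [0, 0, -0.04, 0, 1], [0, 0, -0.04, 0, 1], [-0.03, 0, -0.03, 0, 1], [-0.04, 0, 0, 0, 1], [-0.04, 0, 0, 0, 1], [-0.04, 0, 0, 0, 1], [-0.04, 0, 0, 0, 1], [0, 0, 0, 0, 1], [0, 0, 0, 0, 1], [0, 0, 0, 0, 1]]

```text
time: 11.28
position: [0.4897, 0.2146, 0.2215]
tool_rot: [-1.647, -2.674, -0.001]
contact_force: [-0.6, 0.6, 0.7]
finger_gap: 0.0855
finger_force: 0.0
```

Run:
```python
from h import *
plan()
for n in("side","top"):
    c,W=cloud(n); r=rk(W); 
    if n=="side": save("s3",c["color"],220,130,380,240,5)
    m=(r[...,2]>.09)&(r[...,2]<.108)&(r[...,1]<.07)&(r[...,1]>-.10)&(r[...,0]>-.2)&(r[...,0]<.03)
    k,l,s,_=cv2.connectedComponentsWithStats(m.astype(np.uint8))
    for i in range(1,k):
        if s[i,4]>5: q=r[l==i]; print(n,"tab",len(q),q.min(0).round(3),q.max(0).round(3),q.mean(0).round(3))
clusters(W)
```

```text
pos [0.4897 0.2146 0.2215] yaw 2.037 tilt 0.04 F [-0.6  0.6  0.7] gap 0.0855 t 11.2833
side tab 24 [-0.05   0.018  0.091] [-0.042  0.048  0.105] [-0.047  0.034  0.098]
side tab 25 [-0.092  0.022  0.091] [-0.084  0.049  0.103] [-0.089  0.035  0.098]
top tab 37 [-0.05   0.026  0.093] [-0.04   0.052  0.104] [-0.045  0.039  0.099]
top tab 41 [-0.089  0.025  0.092] [-0.081  0.052  0.103] [-0.086  0.038  0.099]
n 38 px 432.0 192.0 top 0.128 c 0.573 -0.133 r 0.018 mean [ 0.572 -0.135  0.127]
n 173 px 339.0 249.0 top 0.101 c 0.432 0.087 r 0.012 mean [0.431 0.088 0.1  ]
```

View pics/s3.png

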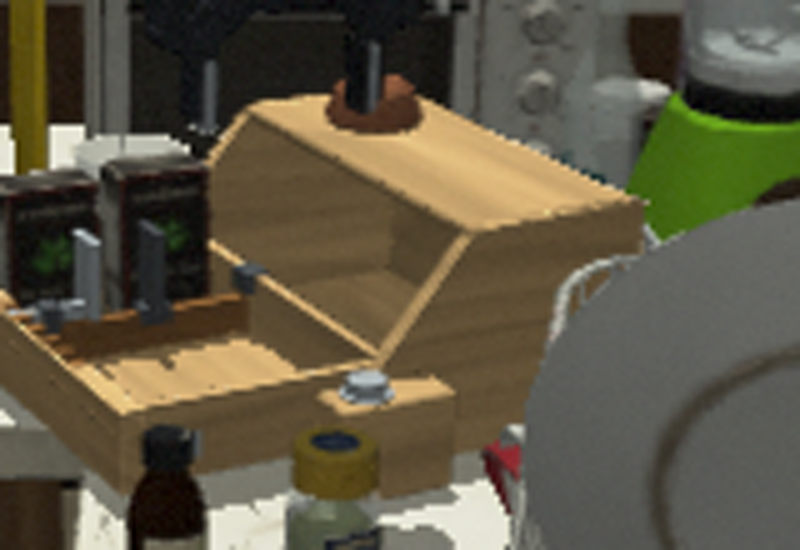

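The divider stands at y≈0.039 in the last notch: tabs at crop (88,275) and (150,272), lever free, tea boxes upright. Next come the jars, starting with the yellow one.

Emit:
apply_moves:
  commands:
    - [[0, 0, 0, -6.93, 1], [0, 0, 0, -6.93, 1], [0, 0, 0, -6.93, 1], [0, 0, 0, -6.93, 1], [0, 0, 0, -6.93, 1], [0, 0, 0, -6.93, 1], [0, 0, 0, -6.93, 1], [0, 0, 0, -6.93, 1], [0, 0, 0, -6.93, 1], [0, 0, 0, -6.93, 1], [0, 0, 0, -6.93, 1], [0, 0, 0, -6.93, 1], [0, 0, 0, -6.93, 1], [0, 0, 0, 0, 1], [0, 0, 0, 0, 1]]

```text
time: 12.63
position: [0.4892, 0.2158, 0.2214]
tool_rot: [0.729, -3.056, -0.002]
contact_force: [0.6, -0.1, -0.2]
finger_gap: 0.0856
finger_force: 0.0
```

Run:
```python
from h import *
print(get_obs()["q"].round(2))
c,W=cloud("side"); clusters(W)
c,W=cloud("top"); clusters(W)
for y in np.arange(-.16,.14,.04):
  s=W[(W[...,1]>y)&(W[...,1]<y+.04)&(W[...,0]>.535)&(W[...,0]<.6)]; print(y.round(2),[np.nanmax(s[(s[:,0]>x)&(s[:,0]<x+.01),2],initial=0).round(3) for x in np.arange(.535,.6,.01)])
plan((.513,.089,.20),(.513,.089,.076))
```

```text
[ 0.23  0.57 -1.02  2.03  0.63  0.89  0.9 ]
n 265 px 253.0 227.0 top 0.099 c 0.433 0.081 r 0.013 mean [0.434 0.078 0.097]
n 384 px 287.0 227.0 top 0.097 c 0.513 0.086 r 0.023 mean [0.514 0.079 0.094]
n 357 px 324.0 245.0 top 0.127 c 0.584 -0.057 r 0.101 mean [ 0.581 -0.081  0.125]
n 895 px 257.0 259.0 top 0.098 c 0.432 -0.095 r 0.024 mean [ 0.432 -0.101  0.095]
n 409 px 290.0 265.0 top 0.086 c 0.514 -0.089 r 0.022 mean [ 0.513 -0.096  0.083]
n 221 px 338.0 218.0 top 0.097 c 0.513 0.09 r 0.021 mean [0.508 0.091 0.095]
n 217 px 377.0 233.0 top 0.077 c 0.477 -0.01 r 0.021 mean [ 0.476 -0.009  0.074]
n 377 px 410.0 251.0 top 0.099 c 0.432 -0.091 r 0.024 mean [ 0.432 -0.091  0.097]
n 175 px 339.0 249.0 top 0.101 c 0.432 0.087 r 0.012 mean [0.431 0.088 0.1  ]
-0.16 [np.float64(0.0), np.float64(0.0), np.float64(0.0), np.float64(0.0), np.float64(0.0), np.float64(0.0), np.float64(0.0)]
-0.12 [np.float64(0.0), np.float64(0.0), np.float64(0.0), np.float64(0.0), np.float64(0.0), np.float64(0.239), np.float64(0.246)]
-0.08 [np.float64(0.0), np.float64(0.0), np.float64(0.0), np.float64(0.0), np.fl
[... 182 characters left out ...]
oat64(0.0), np.float64(0.0), np.float64(0.0), np.float64(0.0), np.float64(0.0), np.float64(0.0), np.float64(0.0)]
0.04 [np.float64(0.0), np.float64(0.0), np.float64(0.0), np.float64(0.0), np.float64(0.0), np.float64(0.0), np.float64(0.0)]
0.08 [np.float64(0.003), np.float64(0.002), np.float64(0.0), np.float64(0.0), np.float64(0.0), np.float64(0.0), np.float64(0.0)]
0.12 [np.float64(0.004), np.float64(0.0), np.float64(0.0), np.float64(0.0), np.float64(0.0), np.float64(0.0), np.float64(0.0)]
pos [0.4894 0.2153 0.2215] yaw -2.673 tilt 0.01 F [ 0.3 -0.6 -1. ] gap 0.0853 t 12.7333
4 x [ 0.009  -0.0308  0.0054] total [ 0.036  -0.1233  0.0215]
4 x [ 0.    -0.     0.031] total [ 0.    -0.     0.124]
```

Emit:
apply_moves:
  commands:
    - [[0, 0, 0, 6.63, 1], [0, 0, 0, 6.63, 1], [0, 0, 0, 6.63, 1], [0, 0, 0, 6.63, 1], [0, 0, 0, 6.63, 1], [0, 0, 0, 6.63, 1], [0, 0, 0, 6.63, 1], [0, 0, 0, 0, 1], [0, 0, 0, 0, 1]]

```text
time: 13.48
position: [0.4897, 0.2148, 0.2218]
tool_rot: [0.529, 3.096, -0.0]
contact_force: [0.4, -0.3, 0.1]
finger_gap: 0.0855
finger_force: 0.0
```

Run:
```python
from h import *
print(get_obs()["q"].round(2))
W=np.load("top0.npy"); V=np.load("side0.npy"); W=np.concatenate([W.reshape(-1,3),V.reshape(-1,3)])
for y in np.arange(-.16,.14,.04):
  s=W[(W[...,1]>y)&(W[...,1]<y+.04)&(W[...,0]>.535)&(W[...,0]<.6)]; print(y.round(2),[float(np.nanmax(s[(s[:,0]>x)&(s[:,0]<x+.01),2],initial=0).round(3)) for x in np.arange(.535,.6,.01)])
plan((.513,.089,.20),(.513,.089,.076))
```

```text
[ 0.1   0.49 -0.8   2.03  0.49  0.81  0.24]
-0.16 [0.008, 0.007, 0.008, 0.132, 0.134, 0.131, 0.098]
-0.12 [0.032, 0.008, 0.004, 0.129, 0.218, 0.241, 0.248]
-0.08 [0.002, 0.004, 0.004, 0.122, 0.183, 0.171, 0.148]
-0.04 [0.003, 0.002, 0.003, 0.004, 0.125, 0.143, 0.161]
0.0 [0.002, 0.002, 0.004, 0.003, 0.136, 0.145, 0.141]
0.04 [0.067, 0.002, 0.004, 0.003, 0.111, 0.126, 0.121]
0.08 [0.07, 0.002, 0.004, 0.005, 0.004, 0.1, 0.104]
0.12 [0.003, 0.003, 0.004, 0.004, 0.002, 0.002, 0.003]
pos [0.4897 0.2148 0.2218] yaw 2.803 tilt 0.06 F [ 0.4 -0.3  0.1] gap 0.0855 t 13.4833
3 x [-0.0212 -0.037   0.0073] total [-0.0637 -0.1109  0.0218]
4 x [0.    0.    0.031] total [1.00e-04 0.00e+00 1.24e-01]
```

Emit:
apply_moves:
  commands:
    - [[-0.0212, -0.037, 0.0073, 0, 1], [-0.0212, -0.037, 0.0073, 0, 1], [-0.0212, -0.037, 0.0073, 0, 1], [0, 0, 0.031, 0, 1], [0, 0, 0.031, 0, 1], [0, 0, 0.031, 0, 1], [0, 0, 0.02, 0, 1], [0, 0, 0.011, 0, 1], [0, 0, 0, 0, 1], [0, 0, 0, 0, 1], [0, 0, 0, 0, 0.4], [0, 0, 0, 0, 0.4], [0, 0, 0, 0, 0.4], [0, 0, 0, 0, 0.4], [0, 0, 0, 0, 0.4], [0, 0, 0, 0, 0.4], [0, 0, 0, 0, 0.4]]
  grip_force: 40

```text
time: 14.9
position: [0.5125, 0.0927, 0.0778]
tool_rot: [0.533, 3.094, -0.001]
contact_force: [0.2, -1.3, 6.7]
finger_gap: 0.0444
finger_force: 39.9
```

Run:
```python
from h import *
o=get_obs(); print(o["q"].round(2),o["finger_force"]); p=o["position"]
t=wd(-.017,-.015,0)[:2]
plan((p[0],p[1],.20),(*t,.20),(*t,.104))
```

```text
[ 0.16  0.67 -0.58  2.16  0.76  0.52  0.22] 39.907339828132535
pos [0.5125 0.0927 0.0778] yaw 2.8 tilt 0.14 F [ 0.2 -1.3  6.7] gap 0.0444 t 14.9
4 x [-0.0001 -0.     -0.0306] total [-3.000e-04 -1.000e-04 -1.222e-01]
6 x [ 0.0216  0.0387 -0.0001] total [ 0.1297  0.2321 -0.0004]
3 x [0.0001 0.     0.032 ] total [0.0002 0.     0.096 ]
```

Emit:
apply_moves:
  commands:
    - [[0, 0, -0.02, 0, 0.4], [0, 0, -0.034, 0, 0.4], [0, 0, -0.034, 0, 0.4], [0, 0, -0.034, 0, 0.4], [0.0162, 0.029, 0, 0, 0.4], [0.0162, 0.029, 0, 0, 0.4], [0.0162, 0.029, 0, 0, 0.4], [0.0162, 0.029, 0, 0, 0.4], [0.0162, 0.029, 0, 0, 0.4], [0.0162, 0.029, 0, 0, 0.4], [0.0162, 0.029, 0, 0, 0.4], [0.0162, 0.029, 0, 0, 0.4], [0, 0, 0, 0, 0.4], [0, 0, 0, 0, 0.4], [0, 0, 0, 0, 0.4]]

```text
time: 16.15
position: [0.4671, 0.3545, 0.1983]
tool_rot: [0.532, 3.096, -0.002]
contact_force: [-0.3, -1.7, -1.1]
finger_gap: 0.0441
finger_force: 41.0
```

Run:
```python
from h import *
o=get_obs(); print(o["q"].round(2),o["finger_force"],rk(o["position"])); p=o["position"]
t=wd(-.017,-.015,0)[:2]
plan((*t,.103))
c,W=cloud("side"); save("s4",c["color"],220,110,380,260,4)
W=cloud("top")[1]; clusters(W)
```

```text
[-0.19  0.58 -0.76  1.94  0.54  0.83 -0.01] 41.048200025979895 [-0.01802452 -0.01487989  0.19832723]
pos [0.4671 0.3545 0.1983] yaw 2.801 tilt 0.07 F [-0.3 -1.7 -1.1] gap 0.0441 t 16.15
3 x [-0.0003  0.0003  0.0318] total [-0.0008  0.0008  0.0953]
n 173 px 339.0 249.0 top 0.101 c 0.432 0.087 r 0.012 mean [0.431 0.088 0.1  ]
```

View pics/s4.png

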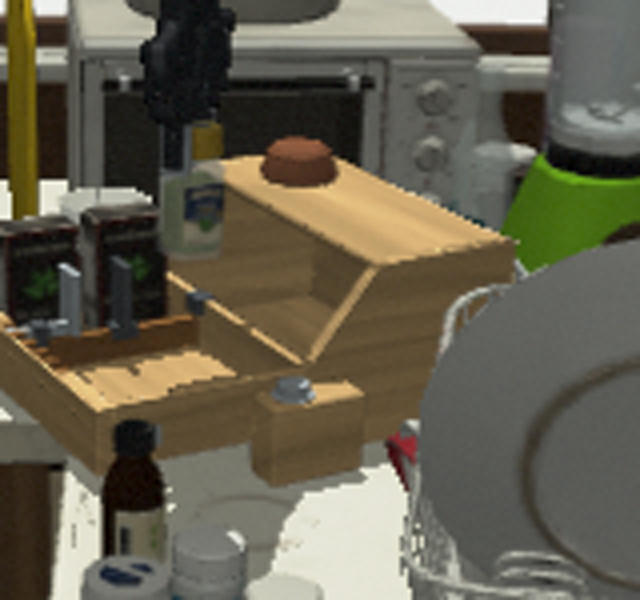

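Jar a hangs upright at crop (193,210) above its place. Lowering it.

Emit:
apply_moves:
  commands:
    - [[-0.0003, 0.0003, 0.0318, 0, 0.4], [-0.0003, 0.0003, 0.0318, 0, 0.4], [0, 0, 0.022, 0, 0.4], [0, 0, 0.008, 0, 0.4], [0, 0, 0.003, 0, 0.4], [0, 0, 0.001, 0, 0.4], [0, 0, 0, 0, 0.4], [0, 0, 0, 0, 0.4]]

```text
time: 16.92
position: [0.4689, 0.3562, 0.1022]
tool_rot: [0.534, 3.094, 0.003]
contact_force: [0.6, 0.4, -0.6]
finger_gap: 0.0444
finger_force: 41.1
```

Emit:
apply_moves:
  commands:
    - [[0, 0, 0, 0, 0.55], [0, 0, 0, 0, 0.6], [0, 0, 0, 0, 0.66], [0, 0, 0, 0, 0.66], [0, 0, 0, 0, 0.66], [0, 0, -0.02, 0, 0.66], [0, 0, -0.03, 0, 0.66], [0, 0, -0.03, 0, 0.8], [0, 0, -0.03, 0, 1], [0, 0, 0, 0, 1]]

```text
time: 17.75
position: [0.4701, 0.359, 0.2166]
tool_rot: [0.532, 3.09, 0.013]
contact_force: [1.0, 0.9, 0.8]
finger_gap: 0.0851
finger_force: 0.0
```

Run:
```python
from h import *
plan((.513,.05,.22),(.513,-.085,.22),(.513,-.085,.072))
c,W=cloud("top"); clusters(W)
for n in("side",):
  W=cloud(n)[1]; clusters(W); r=rk(W); m=(r[...,2]>.1)&(r[...,2]<.13)&(abs(r[...,0]+.055)<.07)&(r[...,1]>-.11)&(r[...,1]<.02); q=r[m]; print(n,len(q),q.mean(0),np.ptp(q,axis=0),q.max(0))
```

```text
pos [0.4701 0.359  0.2166] yaw 2.801 tilt 0.61 F [1.  0.9 0.8] gap 0.0851 t 17.75
7 x [-0.0205 -0.0395 -0.0008] total [-0.1438 -0.2768 -0.0053]
4 x [-0.0113 -0.0318 -0.0002] total [-0.0451 -0.1272 -0.001 ]
4 x [ 0.0002 -0.0004  0.037 ] total [ 0.0007 -0.0014  0.148 ]
n 156 px 339.0 250.0 top 0.101 c 0.432 0.087 r 0.012 mean [0.43  0.088 0.1  ]
n 267 px 253.0 227.0 top 0.099 c 0.433 0.083 r 0.014 mean [0.434 0.078 0.098]
n 356 px 324.0 245.0 top 0.127 c 0.586 -0.058 r 0.1 mean [ 0.581 -0.082  0.125]
n 893 px 257.0 259.0 top 0.098 c 0.432 -0.095 r 0.023 mean [ 0.432 -0.101  0.096]
n 417 px 290.0 265.0 top 0.086 c 0.513 -0.09 r 0.021 mean [ 0.513 -0.095  0.084]
side 133 [-0.02187571 -0.03109372  0.1127372 ] [0.04045876 0.04182539 0.02080452] [ 0.00174508 -0.00492633  0.12119014]
```

Emit:
apply_moves:
  commands:
    - [[-0.018, -0.0346, 0, 0, 1], [-0.018, -0.0346, 0, 0, 1], [-0.018, -0.0346, 0, 0, 1], [-0.018, -0.0346, 0, 0, 1], [-0.018, -0.0346, 0, 0, 1], [-0.018, -0.0346, 0, 0, 1], [-0.018, -0.0346, 0, 0, 1], [-0.018, -0.0346, 0, 0, 1], [-0.0113, -0.0318, 0, 0, 1], [-0.0113, -0.0318, 0, 0, 1], [-0.0113, -0.0318, 0, 0, 1], [-0.0113, -0.0318, 0, 0, 1], [0, 0, 0, -6, 1], [0, 0, 0, -6, 1], [0, 0, 0, -6, 1], [0, 0, 0, 0, 1], [0, 0, 0, 0, 1]]

```text
time: 19.27
position: [0.5102, -0.0886, 0.2095]
tool_rot: [-0.047, -3.139, -0.001]
contact_force: [-0.3, -0.4, -0.7]
finger_gap: 0.0855
finger_force: 0.0
```

Run:
```python
from h import *
print(get_obs()["q"].round(2))
W=cloud("side")[1]; clusters(W)
W=cloud("top")[1]; clusters(W)
plan((.511,-.085,.069))
```

```text
[ 0.74  0.52 -0.88  2.08  0.56  0.8   1.05]
n 264 px 253.0 227.0 top 0.099 c 0.433 0.082 r 0.013 mean [0.434 0.078 0.097]
n 352 px 324.0 245.0 top 0.127 c 0.583 -0.057 r 0.102 mean [ 0.581 -0.083  0.125]
n 900 px 257.0 259.0 top 0.098 c 0.432 -0.095 r 0.024 mean [ 0.432 -0.101  0.095]
n 417 px 290.0 265.0 top 0.086 c 0.514 -0.09 r 0.022 mean [ 0.513 -0.096  0.083]
n 192 px 352.0 184.0 top 0.119 c 0.594 0.051 r 0.023 mean [0.592 0.051 0.116]
n 107 px 401.0 188.0 top 0.128 c 0.582 -0.062 r 0.053 mean [ 0.582 -0.059  0.125]
n 257 px 407.0 220.0 top 0.086 c 0.513 -0.085 r 0.022 mean [ 0.512 -0.085  0.084]
n 215 px 377.0 233.0 top 0.077 c 0.475 -0.01 r 0.021 mean [ 0.476 -0.009  0.074]
n 380 px 410.0 251.0 top 0.099 c 0.433 -0.092 r 0.023 mean [ 0.432 -0.091  0.097]
n 174 px 339.0 249.0 top 0.102 c 0.432 0.088 r 0.012 mean [0.431 0.088 0.1  ]
pos [ 0.5106 -0.0884  0.2101] yaw 3.113 tilt 0.08 F [ 1.1 -0.2 -1.2] gap 0.0853 t 19.3667
4 x [-0.0001  0.0008  0.0353] total [-0.0005  0.0034  0.1411]
```

Emit:
apply_moves:
  commands:
    - [[0, 0.0009, 0.032, 0, 1], [0, 0.0009, 0.032, 0, 1], [0, 0.0009, 0.032, 0, 1], [0, 0.0007, 0.025, 0, 1], [0, 0, 0.0135, 0, 1], [0, 0, 0.0065, 0, 1], [0, 0, 0, 0, 1], [0, 0, 0, 0, 1], [0, 0, 0, 0, 0.38], [0, 0, 0, 0, 0.38], [0, 0, 0, 0, 0.38], [0, 0, 0, 0, 0.38], [0, 0, 0, 0, 0.38], [0, 0, 0, 0, 0.38], [0, 0, 0, 0, 0.38]]
  grip_force: 40

```text
time: 20.62
position: [0.512, -0.0857, 0.0709]
tool_rot: [0.044, 3.14, -0.002]
contact_force: [-0.1, -0.3, 6.8]
finger_gap: 0.0413
finger_force: 39.5
```

Run:
```python
from h import *
o=get_obs(); print(o["q"].round(2),o["finger_force"]); p=o["position"]
t=wd(-.017,-.088,0)[:2]
plan((p[0],p[1],.20),(.500,.06,.20),(*t,.20),(*t,.095))
```

```text
[ 0.55  0.7  -0.65  2.16  0.85  0.55  0.8 ] 39.53682504594326
pos [ 0.512  -0.0857  0.0709] yaw 3.114 tilt 0.13 F [-0.1 -0.3  6.8] gap 0.0413 t 20.6167
4 x [-0.0001 -0.     -0.0323] total [-0.0002 -0.0002 -0.1291]
4 x [ 0.004   0.0363 -0.0001] total [ 0.016   0.1453 -0.0002]
6 x [ 0.0009  0.0383 -0.0001] total [ 0.0053  0.2297 -0.0003]
3 x [0.0001 0.     0.035 ] total [2.00e-04 1.00e-04 1.05e-01]
```

Emit:
apply_moves:
  commands:
    - [[0, 0, -0.02, 0, 0.38], [0, 0, -0.0364, 0, 0.38], [0, 0, -0.0364, 0, 0.38], [0, 0, -0.0364, 0, 0.38], [0.0032, 0.0291, 0, 0, 0.38], [0.0032, 0.0291, 0, 0, 0.38], [0.0032, 0.0291, 0, 0, 0.38], [0.0032, 0.0291, 0, 0, 0.38], [0.0032, 0.0291, 0, 0, 0.38], [0.0007, 0.0287, 0, 0, 0.38], [0.0007, 0.0287, 0, 0, 0.38], [0.0007, 0.0287, 0, 0, 0.38], [0.0007, 0.0287, 0, 0, 0.38], [0.0007, 0.0287, 0, 0, 0.38], [0.0007, 0.0287, 0, 0, 0.38], [0.0007, 0.0287, 0, 0, 0.38], [0.0007, 0.0287, 0, 0, 0.38], [0, 0, 0, 6, 0.38], [0, 0, 0, 6, 0.38], [0, 0, 0, 6, 0.38]]

```text
time: 22.28
position: [0.499, 0.2908, 0.1987]
tool_rot: [-0.539, -3.094, 0.001]
contact_force: [-0.7, -1.3, -2.3]
finger_gap: 0.04
finger_force: 57.4
```

Emit:
apply_moves:
  commands:
    - [[0, 0, 0, 0, 0.38], [0, 0, 0, 0, 0.38], [0, 0, 0, 0, 0.38]]

```text
time: 22.53
position: [0.4996, 0.29, 0.1989]
tool_rot: [-0.53, -3.096, 0.001]
contact_force: [-0.2, -0.1, -2.3]
finger_gap: 0.0398
finger_force: 57.4
```

Run:
```python
from h import *
o=get_obs(); print(o["q"].round(2),o["finger_force"],rk(o["position"]))
t=wd(-.017,-.088,0)[:2]
plan((*t,.095))
c,W=cloud("side"); save("s5",c["color"],220,110,380,260,4); clusters(W)
W=cloud("top")[1]; clusters(W)
```

```text
[-0.07  0.57 -0.75  1.96  0.53  0.82  0.12] 57.362098563462496 [-0.01818671 -0.08708936  0.19886077]
pos [0.4996 0.29   0.1989] yaw 2.802 tilt 0.03 F [-0.2 -0.1 -2.3] gap 0.0398 t 22.5333
3 x [-0.0005  0.0001  0.0346] total [-0.0015  0.0003  0.1039]
n 268 px 253.0 227.0 top 0.099 c 0.433 0.083 r 0.013 mean [0.434 0.078 0.097]
n 352 px 324.0 245.0 top 0.127 c 0.583 -0.055 r 0.101 mean [ 0.581 -0.081  0.125]
n 895 px 257.0 259.0 top 0.098 c 0.431 -0.095 r 0.024 mean [ 0.432 -0.101  0.096]
n 127 px 376.0 235.0 top 0.076 c 0.474 -0.009 r 0.02 mean [ 0.468 -0.007  0.074]
n 174 px 339.0 249.0 top 0.101 c 0.432 0.087 r 0.012 mean [0.431 0.088 0.1  ]
n 230 px 408.0 254.0 top 0.098 c 0.432 -0.091 r 0.023 mean [ 0.423 -0.087  0.096]
```

View pics/s5.png

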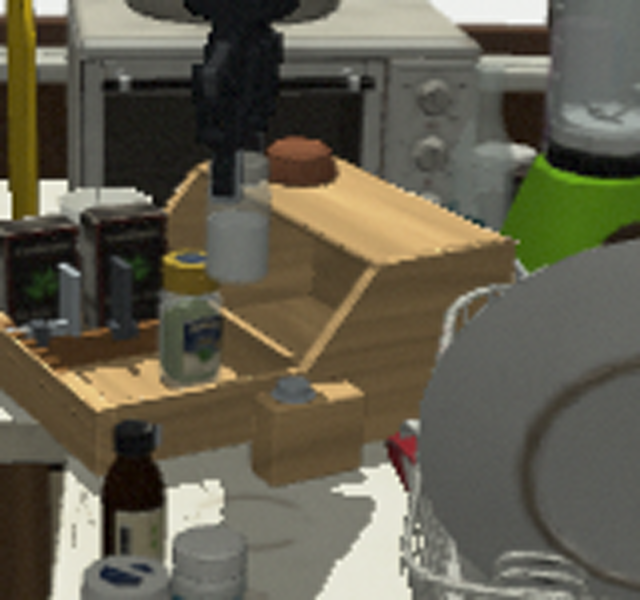

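The salt jar hangs at crop (238,220) and jar a stands upright at (192,320). Grip force changed, so I'll check for slip.

Run:
```python
from h import *
c,W=cloud("side"); p=get_obs()["position"]
m=(np.hypot(W[...,0]-p[0],W[...,1]-p[1])<.026)&(W[...,2]>.08)&(W[...,2]<.26); 
for u in range(270,292,3):
    col=np.nonzero(m[:,u])[0]
    if len(col): print(u,col.min(),col.max(),W[col,u,2][[0,-1]].round(3),c["color"][col[-1],u])
```

```text
273 161 179 [0.182 0.131] [91 87 68]
276 162 179 [0.18  0.133] [105 107  99]
279 134 180 [0.249 0.131] [105  99  86]
282 139 180 [0.236 0.13 ] [101  96  80]
285 132 177 [0.257 0.137] [93 96 92]
```

Emit:
apply_moves:
  commands:
    - [[-0.0005, 0, 0.034, 0, 0.38], [-0.0005, 0, 0.034, 0, 0.38], [-0.0005, 0, 0.026, 0, 0.38], [0, 0, 0.007, 0, 0.38], [0, 0, 0.003, 0, 0.38], [0, 0, 0.001, 0, 0.38], [0, 0, 0, 0, 0.38], [0, 0, 0, 0, 0.38]]

```text
time: 23.35
position: [0.5017, 0.2906, 0.0948]
tool_rot: [0.533, 3.095, 0.003]
contact_force: [0.3, -0.5, -2.3]
finger_gap: 0.04
finger_force: 57.5
```

Emit:
apply_moves:
  commands:
    - [[0, 0, 0, 0, 0.52], [0, 0, 0, 0, 0.58], [0, 0, 0, 0, 0.66], [0, 0, 0, 0, 0.66], [0, 0, 0, 0, 0.66], [0, 0, -0.02, 0, 0.66], [0, 0, -0.03, 0, 0.66], [0, 0, -0.03, 0, 0.8], [0, 0, -0.03, 0, 1], [0, 0, 0, 0, 1]]

```text
time: 24.18
position: [0.5037, 0.293, 0.2096]
tool_rot: [0.532, 3.089, 0.012]
contact_force: [0.1, 1.3, 0.7]
finger_gap: 0.0851
finger_force: 0.0
```

Run:
```python
from h import *
W=cloud("side")[1]; clusters(W); r=rk(W); m=(r[...,2]>.095)&(r[...,2]<.13)&(abs(r[...,0]+.055)<.07)&(r[...,1]>-.115)&(r[...,1]<.02)
k,l,s,_=cv2.connectedComponentsWithStats(m.astype(np.uint8))
for i in range(1,k):
    if s[i,4]>9: q=r[l==i]; print(s[i,4],q.mean(0).round(3),q.max(0).round(3),q.min(0).round(3))
plan((.44,.06,.20),(.432,-.091,.20),(.432,-.091,.078))
```

```text
n 268 px 253.0 227.0 top 0.099 c 0.433 0.08 r 0.012 mean [0.434 0.077 0.098]
n 358 px 324.0 245.0 top 0.127 c 0.584 -0.058 r 0.101 mean [ 0.581 -0.083  0.125]
n 940 px 258.0 262.0 top 0.097 c 0.432 -0.096 r 0.024 mean [ 0.432 -0.101  0.095]
264 [-0.021 -0.061  0.108] [ 0.005 -0.001  0.121] [-0.039 -0.113  0.095]
pos [0.5028 0.2918 0.2073] yaw 2.8 tilt 0.4 F [-0.6 -0.2  0.5] gap 0.0851 t 24.2333
6 x [-0.0031 -0.0399  0.001 ] total [-0.0184 -0.2395  0.006 ]
4 x [-0.0108 -0.0362 -0.0002] total [-0.043  -0.145  -0.0006]
4 x [ 0.0001 -0.0002  0.0305] total [ 0.0005 -0.0007  0.122 ]
```

Emit:
apply_moves:
  commands:
    - [[-0.0026, -0.0342, 0, 0, 1], [-0.0026, -0.0342, 0, 0, 1], [-0.0026, -0.0342, 0, 0, 1], [-0.0026, -0.0342, 0, 0, 1], [-0.0026, -0.0342, 0, 0, 1], [-0.0026, -0.0342, 0, 0, 1], [-0.0026, -0.0342, 0, 0, 1], [-0.0086, -0.029, 0, 0, 1], [-0.0086, -0.029, 0, 0, 1], [-0.0086, -0.029, 0, 0, 1], [-0.0086, -0.029, 0, 0, 1], [-0.0086, -0.029, 0, 0, 1], [0, 0, 0, 0, 1], [0, 0, 0, 0, 1], [0, 0, 0, 0, 1]]

```text
time: 25.48
position: [0.4298, -0.0924, 0.2034]
tool_rot: [-0.533, -3.095, -0.001]
contact_force: [-0.4, -0.2, 0.4]
finger_gap: 0.0852
finger_force: 0.0
```

Run:
```python
from h import *
print(get_obs()["q"].round(2))
W=cloud("side")[1]; clusters(W)
c,W=cloud("top"); clusters(W); print([(d["p"],(Ro.from_rotvec(c["attitude"]).apply(d["location"])+c["origin"]).round(3)) for d in look_for("top","banded_jar")[:3]])
plan((.432,-.091,.078))
```

```text
[ 0.75  0.4  -0.81  2.24  0.47  0.67  0.83]
n 267 px 253.0 227.0 top 0.099 c 0.433 0.081 r 0.013 mean [0.434 0.078 0.097]
n 356 px 324.0 245.0 top 0.127 c 0.585 -0.058 r 0.1 mean [ 0.581 -0.083  0.125]
n 898 px 257.0 262.0 top 0.098 c 0.432 -0.095 r 0.024 mean [ 0.432 -0.101  0.096]
n 198 px 353.0 184.0 top 0.121 c 0.592 0.053 r 0.024 mean [0.593 0.049 0.117]
n 175 px 410.0 190.0 top 0.128 c 0.582 -0.08 r 0.071 mean [ 0.578 -0.084  0.126]
n 211 px 394.0 235.0 top 0.077 c 0.472 -0.055 r 0.021 mean [ 0.47  -0.053  0.074]
n 377 px 410.0 251.0 top 0.099 c 0.432 -0.092 r 0.024 mean [ 0.432 -0.091  0.097]
n 174 px 339.0 249.0 top 0.102 c 0.432 0.088 r 0.012 mean [0.431 0.088 0.1  ]
[(0.65, array([ 0.467, -0.05 ,  0.078])), (0.57, array([0.417, 0.382, 0.059]))]
pos [ 0.4303 -0.0913  0.2039] yaw 2.803 tilt 0.03 F [0.1 0.4 0.2] gap 0.0856 t 25.6333
4 x [-0.0004  0.0002  0.0315] total [-0.0015  0.0008  0.1259]
```

The banded jar has been knocked to (0.471, −0.054), close to b. I'll turn the fingers to clear it.

Emit:
apply_moves:
  commands:
    - [[0, 0, 0, -7, 1], [0, 0, 0, -7, 1], [0, 0, 0, -7, 1], [0, 0, 0, -7, 1], [0, 0, 0, 0, 1], [0, 0, 0, 0, 1]]

```text
time: 26.13
position: [0.4303, -0.0918, 0.2039]
tool_rot: [-0.23, 3.133, 0.001]
contact_force: [0.4, 0.1, -0.1]
finger_gap: 0.0855
finger_force: 0.0
```

Run:
```python
from h import *
print(get_obs()["q"].round(2))
plan((.4325,-.0915,.079))
```

```text
[ 0.84  0.44 -0.94  2.24  0.56  0.71  1.23]
pos [ 0.4303 -0.0918  0.2039] yaw -2.995 tilt 0.04 F [ 0.4  0.1 -0.1] gap 0.0855 t 26.1333
4 x [-0.0005 -0.      0.0312] total [-2.200e-03 -1.000e-04  1.249e-01]
```

Emit:
apply_moves:
  commands:
    - [[-0.0007, 0, 0.031, 0, 1], [-0.0007, 0, 0.031, 0, 1], [-0.0007, 0, 0.031, 0, 1], [0, 0, 0.02, 0, 1], [0, 0, 0.012, 0, 1], [0, 0, 0, 0, 1], [0, 0, 0, 0, 1], [0, 0, 0, 0, 0.45], [0, 0, 0, 0, 0.45], [0, 0, 0, 0, 0.45], [0, 0, 0, 0, 0.45], [0, 0, 0, 0, 0.45], [0, 0, 0, 0, 0.45], [0, 0, 0, 0, 0.45]]
  grip_force: 40

```text
time: 27.3
position: [0.4331, -0.0923, 0.0803]
tool_rot: [-0.231, 3.131, -0.001]
contact_force: [-0.4, 0.3, 9.7]
finger_gap: 0.0452
finger_force: 40.0
```

Run:
```python
from h import *
o=get_obs(); print(o["q"].round(2),o["finger_force"]); p=o["position"]
t=wd(-.095,-.088,0)[:2]; print(t)
plan((p[0],p[1],.21),(.455,.06,.21),(*t,.21))
```

```text
[ 0.59  0.63 -0.65  2.32  0.92  0.46  0.89] 40.02455122070387
[0.43155501 0.25441779]
pos [ 0.4331 -0.0923  0.0803] yaw -2.994 tilt 0.15 F [-0.4  0.3  9.7] gap 0.0452 t 27.3
4 x [-0.0001 -0.     -0.0324] total [-3.000e-04 -1.000e-04 -1.297e-01]
4 x [-0.011   0.0369 -0.    ] total [-0.0441  0.1475 -0.    ]
5 x [-0.0011  0.0392 -0.    ] total [-0.0054  0.1958 -0.0002]
```

Emit:
apply_moves:
  commands:
    - [[0, 0, -0.02, 0, 0.45], [0, 0, -0.0366, 0, 0.45], [0, 0, -0.0366, 0, 0.45], [0, 0, -0.0366, 0, 0.45], [-0.0088, 0.0295, 0, 0, 0.45], [-0.0088, 0.0295, 0, 0, 0.45], [-0.0088, 0.0295, 0, 0, 0.45], [-0.0088, 0.0295, 0, 0, 0.45], [-0.0088, 0.0295, 0, 0, 0.45], [-0.0008, 0.028, 0, 0, 0.45], [-0.0008, 0.028, 0, 0, 0.45], [-0.0008, 0.028, 0, 0, 0.45], [-0.0008, 0.028, 0, 0, 0.45], [-0.0008, 0.028, 0, 0, 0.45], [-0.0008, 0.028, 0, 0, 0.45], [-0.0008, 0.028, 0, 0, 0.45], [0, 0, 0, 7, 0.45], [0, 0, 0, 7, 0.45], [0, 0, 0, 7, 0.45], [0, 0, 0, 7, 0.45]]

```text
time: 28.97
position: [0.4305, 0.2544, 0.209]
tool_rot: [0.543, 3.094, -0.0]
contact_force: [-0.1, -1.0, -1.2]
finger_gap: 0.0455
finger_force: 42.1
```

Emit:
apply_moves:
  commands:
    - [[0, 0, 0, 0, 0.45], [0, 0, 0, 0, 0.45], [0, 0, 0, 0, 0.45]]

```text
time: 29.22
position: [0.4308, 0.2543, 0.2089]
tool_rot: [0.53, 3.096, -0.0]
contact_force: [0.5, -0.3, -0.4]
finger_gap: 0.0453
finger_force: 42.0
```

Run:
```python
from h import *
o=get_obs(); print(o["q"].round(2),o["finger_force"],rk(o["position"])); p=o["position"]
t=wd(-.095,-.088,0)[:2]; plan((*t,.105))
c,W=cloud("side"); clusters(W)
m=(np.hypot(W[...,0]-p[0],W[...,1]-p[1])<.027)&(W[...,2]>.09)&(W[...,2]<.26); u0=int(proj(c,p)[0,0])
for u in range(u0-9,u0+10,3):
    col=np.nonzero(m[:,u])[0]
    if len(col): print(u,W[col,u,2][[0,-1]].round(3),c["color"][col[-1],u])
W=cloud("top")[1]; clusters(W)
```

```text
[-0.04  0.46 -0.77  2.12  0.48  0.74  0.12] 42.04610218992457 [-0.09571912 -0.08775119  0.20890372]
pos [0.4308 0.2543 0.2089] yaw 2.803 tilt 0.01 F [ 0.5 -0.3 -0.4] gap 0.0453 t 29.2167
3 x [-0.0002  0.0001  0.0346] total [-0.0007  0.0004  0.1039]
n 267 px 253.0 227.0 top 0.099 c 0.434 0.081 r 0.012 mean [0.434 0.078 0.097]
n 355 px 324.0 245.0 top 0.127 c 0.584 -0.059 r 0.1 mean [ 0.581 -0.081  0.125]
n 293 px 270.0 259.0 top 0.077 c 0.472 -0.06 r 0.022 mean [ 0.471 -0.065  0.074]
247 [0.18  0.139] [70 76 61]
250 [0.195 0.134] [70 72 72]
253 [0.256 0.131] [52 54 47]
256 [0.242 0.134] [71 72 67]
259 [0.259 0.132] [80 81 78]
262 [0.217 0.209] [23 22 20]
n 182 px 352.0 184.0 top 0.117 c 0.592 0.054 r 0.025 mean [0.592 0.052 0.114]
n 179 px 410.0 189.0 top 0.128 c 0.585 -0.081 r 0.071 mean [ 0.578 -0.084  0.126]
```

Emit:
apply_moves:
  commands:
    - [[0, 0, 0.034, 0, 0.45], [0, 0, 0.034, 0, 0.45], [0, 0, 0.026, 0, 0.45], [0, 0, 0.007, 0, 0.45], [0, 0, 0.003, 0, 0.45], [0, 0, 0.0015, 0, 0.45], [0, 0, 0, 0, 0.45], [0, 0, 0, 0, 0.45]]

```text
time: 29.98
position: [0.4318, 0.2553, 0.1045]
tool_rot: [0.533, 3.094, 0.003]
contact_force: [0.1, -0.3, -0.9]
finger_gap: 0.0456
finger_force: 42.0
```

Emit:
apply_moves:
  commands:
    - [[0, 0, 0, 0, 0.56], [0, 0, 0, 0, 0.62], [0, 0, 0, 0, 0.7], [0, 0, 0, 0, 0.7], [0, 0, 0, 0, 0.7], [0, 0, -0.02, 0, 0.7], [0, 0, -0.03, 0, 0.7], [0, 0, -0.03, 0, 0.8], [0, 0, -0.03, 0, 1], [0, 0, 0, 0, 1]]

```text
time: 30.82
position: [0.4333, 0.2573, 0.2181]
tool_rot: [0.532, 3.089, 0.01]
contact_force: [0.4, 1.3, 0.7]
finger_gap: 0.0856
finger_force: 0.0
```

Run:
```python
from h import *
c,W=cloud("side"); clusters(W); r=rk(W); m=(r[...,2]>.095)&(r[...,2]<.13)&(abs(r[...,0]+.055)<.075)&(r[...,1]>-.118)&(r[...,1]<.02)
k,l,s,_=cv2.connectedComponentsWithStats(m.astype(np.uint8))
for i in range(1,k):
    if s[i,4]>9: q=r[l==i]; print(s[i,4],q.mean(0).round(3),q.max(0).round(3),q.min(0).round(3))
save("s6",c["color"],220,110,380,260,4)
plan((.46,.06,.20),(.4715,-.054,.20),(.4715,-.054,.058))
```

```text
n 266 px 253.0 227.0 top 0.099 c 0.433 0.082 r 0.013 mean [0.434 0.078 0.097]
n 351 px 324.0 245.0 top 0.127 c 0.586 -0.059 r 0.101 mean [ 0.581 -0.081  0.125]
n 295 px 270.0 259.0 top 0.077 c 0.472 -0.06 r 0.022 mean [ 0.471 -0.066  0.074]
475 [-0.056 -0.077  0.11 ] [ 0.005 -0.004  0.123] [-0.12  -0.113  0.095]
pos [0.4325 0.2561 0.216 ] yaw 2.8 tilt 0.38 F [-0.3  0.4 -0.2] gap 0.0853 t 30.8667
5 x [-0.0183 -0.0351  0.0031] total [-0.0915 -0.1756  0.0155]
3 x [-0.0163 -0.0345 -0.0001] total [-0.049  -0.1036 -0.0003]
4 x [ 0.0002 -0.0002  0.0355] total [ 0.0006 -0.0007  0.142 ]
```

View pics/s6.png

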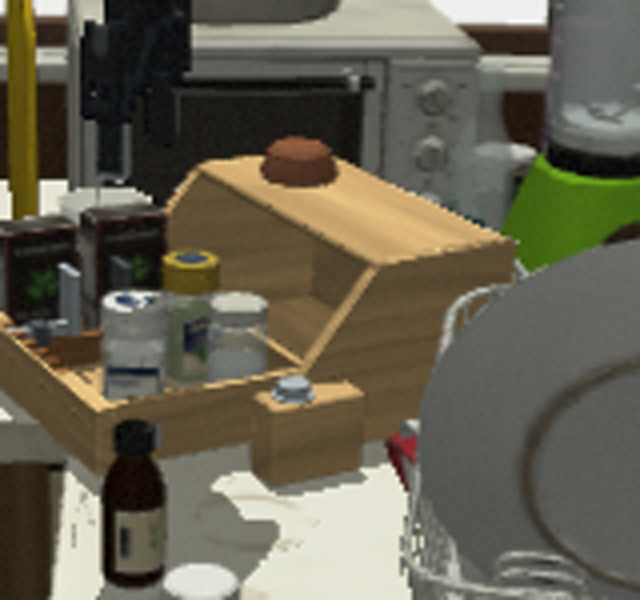

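Three jars stand upright in the tray at crop (135,340), (192,310) and (238,335), and the bottle stands at (133,510). Now the banded jar.

Emit:
apply_moves:
  commands:
    - [[-0.0153, -0.0293, 0.0026, 0, 1], [-0.0153, -0.0293, 0.0026, 0, 1], [-0.0153, -0.0293, 0.0026, 0, 1], [-0.0153, -0.0293, 0.0026, 0, 1], [-0.0153, -0.0293, 0.0026, 0, 1], [-0.0153, -0.0293, 0.0026, 0, 1], [-0.0123, -0.0259, 0, 0, 1], [-0.0123, -0.0259, 0, 0, 1], [-0.0123, -0.0259, 0, 0, 1], [-0.0123, -0.0259, 0, 0, 1], [0, 0, 0, 0, 1], [0, 0, 0, 0, 1], [0, 0, 0, 0, 1]]

```text
time: 31.95
position: [0.4696, -0.0555, 0.1969]
tool_rot: [-0.533, -3.094, -0.001]
contact_force: [-0.1, 0.5, -0.4]
finger_gap: 0.0853
finger_force: 0.0
```

Run:
```python
from h import *
print(get_obs()["q"].round(2))
W=cloud("side")[1]; clusters(W)
W=cloud("top")[1]; clusters(W)
plan((.4715,-.054,.058))
```

```text
[ 0.61  0.44 -0.77  2.18  0.49  0.69  0.74]
n 261 px 253.0 227.0 top 0.099 c 0.432 0.08 r 0.014 mean [0.434 0.078 0.098]
n 355 px 324.0 245.0 top 0.128 c 0.585 -0.058 r 0.101 mean [ 0.581 -0.081  0.125]
n 293 px 270.0 259.0 top 0.077 c 0.471 -0.061 r 0.022 mean [ 0.471 -0.066  0.074]
n 186 px 352.0 184.0 top 0.119 c 0.593 0.055 r 0.024 mean [0.592 0.052 0.115]
n 135 px 404.0 189.0 top 0.127 c 0.58 -0.066 r 0.057 mean [ 0.58  -0.065  0.125]
n 235 px 395.0 235.0 top 0.077 c 0.473 -0.055 r 0.022 mean [ 0.471 -0.055  0.075]
n 173 px 339.0 249.0 top 0.101 c 0.432 0.088 r 0.012 mean [0.432 0.088 0.1  ]
pos [ 0.4699 -0.0545  0.1974] yaw 2.803 tilt 0.05 F [-0.5 -0.   0.5] gap 0.0858 t 32.05
4 x [-0.0004  0.0002  0.0348] total [-0.0014  0.0009  0.1394]
```

Emit:
apply_moves:
  commands:
    - [[-0.0004, 0, 0.034, 0, 1], [-0.0004, 0, 0.034, 0, 1], [-0.0004, 0, 0.034, 0, 1], [0, 0, 0.023, 0, 1], [0, 0, 0.012, 0, 1], [0, 0, 0, 0, 1], [0, 0, 0, 0, 1], [0, 0, 0, 0, 0.4], [0, 0, 0, 0, 0.4], [0, 0, 0, 0, 0.4], [0, 0, 0, 0, 0.4], [0, 0, 0, 0, 0.4], [0, 0, 0, 0, 0.4], [0, 0, 0, 0, 0.4]]
  grip_force: 40

```text
time: 33.22
position: [0.472, -0.0565, 0.0617]
tool_rot: [0.534, 3.094, -0.0]
contact_force: [-0.2, -0.5, 5.6]
finger_gap: 0.0401
finger_force: 39.6
```

Run:
```python
from h import *
o=get_obs(); print(o["q"].round(2),o["finger_force"]); p=o["position"]
t=wd(-.097,-.017,0)[:2]; print(t); u=wd(-.12,-.19,0)[:2]; print(u)
plan((p[0],p[1],.22),(.455,.06,.22),(*t,.22))
```

```text
[ 0.38  0.65 -0.48  2.26  0.81  0.4   0.44] 39.58643138408661
[0.39761694 0.31681337]
[0.4554602  0.15215567]
pos [ 0.472  -0.0565  0.0617] yaw 2.8 tilt 0.11 F [-0.2 -0.5  5.6] gap 0.0401 t 33.2167
4 x [-0.0001  0.     -0.0396] total [-0.0003  0.     -0.1583]
3 x [ 0.0184  0.0347 -0.    ] total [ 5.510e-02  1.041e-01 -1.000e-04]
6 x [ 0.0234  0.0371 -0.    ] total [ 1.401e-01  2.227e-01 -2.000e-04]
```

Emit:
apply_moves:
  commands:
    - [[0, 0, -0.018, 0, 0.4], [0, 0, -0.035, 0, 0.4], [0, 0, -0.035, 0, 0.4], [0, 0, -0.035, 0, 0.4], [0, 0, -0.035, 0, 0.4], [0.0138, 0.026, 0, 0, 0.4], [0.0138, 0.026, 0, 0, 0.4], [0.0138, 0.026, 0, 0, 0.4], [0.0138, 0.026, 0, 0, 0.4], [0.0175, 0.0278, 0, 0, 0.4], [0.0175, 0.0278, 0, 0, 0.4], [0.0175, 0.0278, 0, 0, 0.4], [0.0175, 0.0278, 0, 0, 0.4], [0.0175, 0.0278, 0, 0, 0.4], [0.0175, 0.0278, 0, 0, 0.4], [0.0175, 0.0278, 0, 0, 0.4], [0.0175, 0.0278, 0, 0, 0.4], [0, 0, 0, 0, 0.4], [0, 0, 0, 0, 0.4], [0, 0, 0, 0, 0.4]]

```text
time: 34.88
position: [0.3965, 0.3156, 0.2186]
tool_rot: [0.533, 3.096, -0.002]
contact_force: [0.4, -0.2, -0.7]
finger_gap: 0.0398
finger_force: 40.8
```

Run:
```python
from h import *
o=get_obs(); print(o["q"].round(2),o["finger_force"],rk(o["position"])); p=o["position"]
t=wd(-.097,-.017,0)[:2]; plan((*t,.085))
c,W=cloud("side"); clusters(W)
m=(np.hypot(W[...,0]-p[0],W[...,1]-p[1])<.027)&(W[...,2]>.1)&(W[...,2]<.26); u0=int(proj(c,p)[0,0])
for u in range(u0-9,u0+10,3):
    col=np.nonzero(m[:,u])[0]
    if len(col): print(u,W[col,u,2][[0,-1]].round(3),c["color"][col[-1],u])
r=rk(cloud("top")[1]); m=(r[...,2]>.08)&(r[...,2]<.13)&(abs(r[...,0]+.055)<.075)&(r[...,1]>-.118)&(r[...,1]<.02)
k,l,s,_=cv2.connectedComponentsWithStats(m.astype(np.uint8))
for i in range(1,k):
    if s[i,4]>9: q=r[l==i]; print(s[i,4],q.mean(0).round(3),q.max(0).round(3),q.min(0).round(3))
```

```text
[-0.15  0.46 -0.8   2.09  0.48  0.78 -0.03] 40.777224004268646 [-0.09851526 -0.01755175  0.2185737 ]
pos [0.3965 0.3156 0.2186] yaw 2.8 tilt 0.09 F [ 0.4 -0.2 -0.7] gap 0.0398 t 34.8833
4 x [-0.0001  0.0004  0.0334] total [-0.0006  0.0017  0.1336]
n 267 px 253.0 227.0 top 0.099 c 0.433 0.081 r 0.014 mean [0.434 0.078 0.097]
n 331 px 324.0 245.0 top 0.127 c 0.581 -0.058 r 0.1 mean [ 0.579 -0.081  0.125]
235 [0.259 0.161] [81 82 76]
238 [0.21 0.16] [76 78 73]
241 [0.244 0.161] [86 87 83]
244 [0.257 0.16 ] [79 80 76]
247 [0.256 0.161] [78 79 75]
10 [-0.002 -0.099  0.105] [ 0.003 -0.093  0.109] [-0.008 -0.104  0.103]
```

Emit:
apply_moves:
  commands:
    - [[0, 0.0004, 0.034, 0, 0.4], [0, 0.0004, 0.034, 0, 0.4], [0, 0.0004, 0.034, 0, 0.4], [0, 0, 0.02, 0, 0.4], [0, 0, 0.007, 0, 0.4], [0, 0, 0.004, 0, 0.4], [0, 0, 0.0015, 0, 0.4], [0, 0, 0, 0, 0.4], [0, 0, 0, 0, 0.4]]

```text
time: 35.73
position: [0.3979, 0.3182, 0.0854]
tool_rot: [0.534, 3.094, 0.003]
contact_force: [-0.9, -0.3, 0.0]
finger_gap: 0.0401
finger_force: 40.8
```

Emit:
apply_moves:
  commands:
    - [[0, 0, 0, 0, 0.5], [0, 0, 0, 0, 0.54], [0, 0, 0, 0, 0.6], [0, 0, 0, 0, 0.6], [0, 0, 0, 0, 0.6], [0, 0, -0.02, 0, 0.6], [0, 0, -0.03, 0, 0.6], [0, 0, -0.03, 0, 0.6], [0, 0, -0.03, 0, 0.6], [0, 0, -0.03, 0, 0.4], [0, 0, -0.02, 0, 0], [0, 0, 0, 0, 0]]

```text
time: 36.73
position: [0.3986, 0.3201, 0.2483]
tool_rot: [0.533, 3.091, 0.01]
contact_force: [0.1, 1.1, 0.3]
finger_gap: 0.0155
finger_force: 0.0
```

Run:
```python
from h import *
c,W=cloud("side"); save("s7",c["color"],200,110,360,260,4)
r=rk(W); m=(r[...,2]>.052)&(r[...,2]<.07)&(r[...,1]<.02)&(r[...,1]>-.10)&(r[...,0]>-.2)&(r[...,0]<-.12); q=r[m]; print(len(q),np.percentile(q[:,0],[2,50,98]).round(3))
f=wd(-.175,-.02,0)[:2]; print(f,np.hypot(*f)); plan((*f,.22),(*f,.06))
```

```text
140 [-0.144 -0.141 -0.12 ]
[0.32943328 0.27881353] 0.4315822862019389
pos [0.398  0.3188 0.2462] yaw 2.8 tilt 0.28 F [-0.1 -0.4 -0.9] gap 0.0081 t 36.7833
2 x [ 0.0256 -0.0304  0.0129] total [ 0.0513 -0.0608  0.0258]
4 x [ 0.0001 -0.0002  0.04  ] total [ 0.0005 -0.0006  0.16  ]
```

View pics/s7.png

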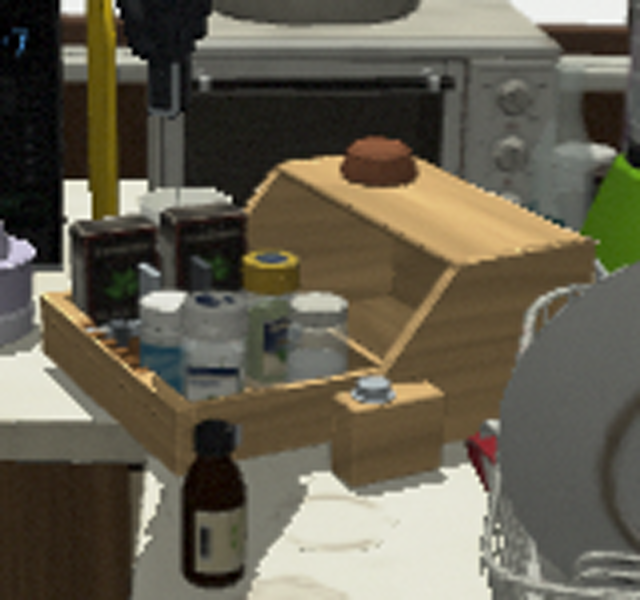

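All four jars stand in the compartment, at crop (162,340), (213,345), (270,310) and (318,335). Tea boxes and bottle are upright. Going round to the front to push.

Emit:
apply_moves:
  commands:
    - [[0, 0, 0, 6.23, 0], [0, 0, 0, 6.23, 0], [0, 0, 0, 6.23, 0], [0, 0, 0, 6.23, 0], [0, 0, 0, 6.23, 0], [0, 0, 0, 6.23, 0], [0, 0, 0, 6.23, 0], [0, 0, 0, 0, 0], [0, 0, 0, 0, 0]]

```text
time: 37.53
position: [0.3964, 0.3171, 0.243]
tool_rot: [-1.641, -2.679, 0.004]
contact_force: [-0.8, -0.1, -1.0]
finger_gap: 0.0004
finger_force: 0.0
```

Run:
```python
from h import *
print(get_obs()["q"].round(2))
f=wd(-.18,.01,0)[:2]; print(f,np.hypot(*f)); plan((*f,.22),(*f,.055))
```

```text
[-0.27  0.38 -0.64  2.07  0.32  0.78 -0.63]
[0.31138885 0.30329615] 0.43468559727954176
pos [0.3964 0.3171 0.243 ] yaw 2.042 tilt 0.13 F [-0.8 -0.1 -1. ] gap 0.0004 t 37.5333
3 x [ 0.0088 -0.0273  0.0077] total [ 0.0263 -0.082   0.0232]
5 x [0.     0.0001 0.033 ] total [1.00e-04 4.00e-04 1.65e-01]
```

Emit:
apply_moves:
  commands:
    - [[0.0088, -0.0273, 0.0077, 0, 0], [0.0088, -0.0273, 0.0077, 0, 0], [0.0088, -0.0273, 0.0077, 0, 0], [0, 0, 0, 0, 0], [0, 0, 0, 0, 0], [0, 0, 0.03, 0, 0], [0, 0, 0.03, 0, 0], [0, 0, 0.03, 0, 0], [0, 0, 0.03, 0, 0], [0, 0, 0.025, 0, 0], [0, 0, 0.02, 0, 0], [0, 0, 0, 0, 0], [0, 0, 0, 0, 0], [0, 0, 0, 0, 0]]

```text
time: 38.7
position: [0.313, 0.3051, 0.0565]
tool_rot: [1.645, 2.676, 0.002]
contact_force: [0.5, -0.3, -0.1]
finger_gap: -0.0
finger_force: 0.0
```

Run:
```python
from h import *
print(get_obs()["q"].round(2),rk(get_obs()["position"]))
plan(wd(-.03,.01,.055))
c,W=cloud("side"); save("s8",c["color"],180,110,340,260,4)
```

```text
[-0.66  0.61 -0.29  2.35  0.72  0.25 -1.13] [-0.17779235  0.0108705   0.05653794]
pos [0.313  0.3051 0.0565] yaw 2.039 tilt 0.08 F [ 0.5 -0.3 -0.1] gap -0.0 t 38.7
4 x [-0.0002  0.0369  0.0004] total [-0.0007  0.1478  0.0017]
```

View pics/s8.png

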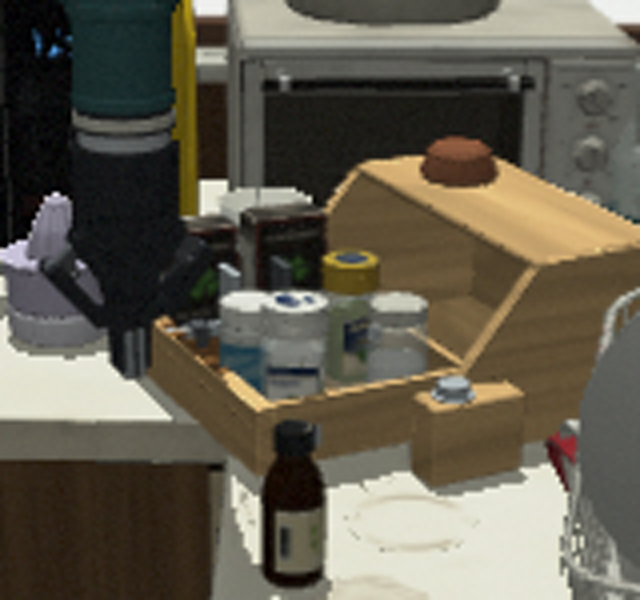

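The closed fingers stand in front of the rail at crop (130,360). The knuckles sit above the banded jar's cap height. Pushing gently.

Emit:
apply_moves:
  commands:
    - [[0, 0.006, 0, 0, 0], [0, 0.006, 0, 0, 0], [0, 0.006, 0, 0, 0], [0, 0.008, 0, 0, 0], [0, 0.008, 0, 0, 0], [0, 0.008, 0, 0, 0], [0, 0, 0, 0, 0], [0, 0, 0, 0, 0]]

```text
time: 39.42
position: [0.3506, 0.3239, 0.056]
tool_rot: [-1.647, -2.675, -0.002]
contact_force: [-3.0, -0.5, 0.8]
finger_gap: 0.0
finger_force: 1.1
```

```bash
cat > tr.py <<'E'
from h import *
o=get_obs(); R=Ro.from_rotvec(o["tool_rot"]).as_matrix(); print(o["q"].round(2),"tcp",rk(o["position"]).round(4),"F tool",(R.T@o["contact_force"]).round(1))
c,W=cloud("side"); r=rk(W)
m=(r[...,2]>.05)&(r[...,2]<.075)&(r[...,1]<.02)&(r[...,1]>-.125)&(r[...,0]>-.2)&(r[...,0]<.08); q=r[m]
e=q[(q[:,1]<-.10)]; print("rail x",np.percentile(e[:,0],[0,2,10]).round(3) if len(e) else None)
m=(r[...,2]>.085)&(r[...,2]<.128)&(abs(r[...,0]+.055)<.2)&(r[...,1]>-.12)&(r[...,1]<.02)
k,l,s,_=cv2.connectedComponentsWithStats(m.astype(np.uint8))
for i in range(1,k):
    if s[i,4]>25: q=r[l==i]; print(s[i,4],q.mean(0).round(3),q.max(0).round(3),q.min(0).round(3))
E
python3 tr.py
```

```text
[-0.57  0.64 -0.36  2.27  0.69  0.34 -1.06] tcp [-0.1357  0.0106  0.056 ] F tool [ 0.9 -2.9 -0.8]
rail x [-0.125 -0.123 -0.113]
369 [-0.135  0.     0.108] [-0.081  0.02   0.128] [-0.195 -0.012  0.085]
723 [-0.043 -0.073  0.104] [ 0.023 -0.002  0.123] [-0.103 -0.117  0.085]
```

Emit:
apply_moves:
  commands:
    - [[0, 0.008, 0, 0, 0], [0, 0.008, 0, 0, 0], [0, 0.008, 0, 0, 0], [0, 0.008, 0, 0, 0], [0, 0.008, 0, 0, 0], [0, 0.008, 0, 0, 0], [0, 0.008, 0, 0, 0], [0, 0.008, 0, 0, 0], [0, 0.008, 0, 0, 0], [0, 0.008, 0, 0, 0], [0, 0.008, 0, 0, 0], [0, 0.006, 0, 0, 0], [0, 0, 0, 0, 0], [0, 0, 0, 0, 0]]

```text
time: 40.63
position: [0.4325, 0.3649, 0.0557]
tool_rot: [-1.645, -2.676, 0.004]
contact_force: [-3.8, -1.5, 2.2]
finger_gap: 0.0002
finger_force: 2.3
```

```bash
python3 tr.py
```

```text
[-0.47  0.71 -0.44  2.07  0.63  0.5  -0.91] tcp [-0.0441  0.0101  0.0557] F tool [ 0.4 -4.1 -2.2]
rail x [-0.034 -0.033 -0.031]
344 [-0.044  0.     0.108] [0.013 0.02  0.128] [-0.104 -0.013  0.085]
508 [ 0.032 -0.068  0.104] [0.108 0.004 0.122] [-0.011 -0.118  0.085]
```

Emit:
apply_moves:
  commands:
    - [[0, 0.006, 0, 0, 0], [0, 0.006, 0, 0, 0], [0, 0.005, 0, 0, 0], [0, 0.005, 0, 0, 0], [0, 0.004, 0, 0, 0], [0, 0.003, 0, 0, 0], [0, 0.003, 0, 0, 0], [0, 0.003, 0, 0, 0], [0, 0, 0, 0, 0], [0, 0, 0, 0, 0]]

```text
time: 41.52
position: [0.4613, 0.3793, 0.0554]
tool_rot: [-1.643, -2.676, 0.01]
contact_force: [-5.5, -2.3, 0.4]
finger_gap: 0.0002
finger_force: 2.9
```

```bash
python3 tr.py
```

```text
[-0.44  0.74 -0.46  1.99  0.61  0.55 -0.86] tcp [-0.0119  0.0099  0.0554] F tool [ 0.4 -6.  -0.4]
rail x [-0.001 -0.001  0.   ]
351 [-0.013  0.     0.109] [0.052 0.019 0.128] [-0.072 -0.014  0.085]
361 [ 0.048 -0.073  0.104] [0.127 0.003 0.122] [ 0.02  -0.116  0.085]
```

Emit:
apply_moves:
  commands:
    - [[0, 0.002, 0, 0, 0], [0, 0.002, 0, 0, 0], [0, 0.002, 0, 0, 0], [0, 0, 0, 0, 0], [0, 0, 0, 0, 0]]

```text
time: 41.98
position: [0.4652, 0.3813, 0.0553]
tool_rot: [-1.643, -2.676, 0.016]
contact_force: [-10.3, -5.0, 6.4]
finger_gap: 0.0002
finger_force: 5.6
```

```bash
python3 tr.py
```

```text
[-0.44  0.75 -0.46  1.98  0.6   0.56 -0.85] tcp [-0.0075  0.0099  0.0553] F tool [  0.2 -11.5  -6.3]
rail x [0.004 0.005 0.005]
356 [-0.007  0.     0.109] [0.059 0.02  0.128] [-0.069 -0.011  0.085]
340 [ 0.049 -0.074  0.104] [0.125 0.002 0.123] [ 0.024 -0.116  0.085]
```

Emit:
apply_moves:
  commands:
    - [[0, 0.0015, 0, 0, 0], [0, 0, 0, 0, 0], [0, 0, 0, 0, 0], [0, -0.004, 0, 0, 0], [0, -0.004, 0, 0, 0], [0, -0.006, 0, 0, 0], [0, -0.006, 0, 0, 0], [0, -0.01, 0, 0, 0], [0, -0.01, 0, 0, 0], [0, 0, 0, 0, 0], [0, 0, 0, 0, 0]]

```text
time: 42.95
position: [0.4353, 0.3667, 0.0562]
tool_rot: [1.644, 2.677, 0.0]
contact_force: [0.6, 0.4, 0.2]
finger_gap: 0.0001
finger_force: 0.0
```

```bash
python3 tr.py
```

```text
[-0.47  0.71 -0.44  2.06  0.63  0.5  -0.9 ] tcp [-0.0408  0.0105  0.0562] F tool [ 0.1  0.7 -0.2]
rail x [-0.001 -0.     0.002]
346 [-0.041  0.001  0.108] [0.019 0.02  0.128] [-0.099 -0.012  0.085]
357 [ 0.048 -0.074  0.103] [0.127 0.002 0.122] [ 0.022 -0.114  0.085]
```

Latched at 0. Backing off and taking a final look.

Emit:
apply_moves:
  commands:
    - [[0, -0.03, 0, 0, 0], [0, -0.03, 0, 0, 0], [0, -0.02, 0, 0, 0], [0, 0, -0.03, 0, 0], [0, 0, -0.04, 0, 0], [0, 0, -0.04, 0, 0], [0, 0, -0.04, 0, 0], [0, 0, -0.04, 0, 0], [0, 0, 0, 0, 0], [0, 0, 0, 0, 0], [0, 0, 0, 0, 0], [0, 0, 0, 0, 0], [0, 0, 0, 0, 0], [0, 0, 0, 0, 0], [0, 0, 0, 0, 0]]

```text
time: 44.25
position: [0.3639, 0.3304, 0.2451]
tool_rot: [-1.644, -2.676, 0.003]
contact_force: [0.3, 0.5, 0.6]
finger_gap: -0.0003
finger_force: 0.0
```

```bash
python3 tr.py
python3 - <<'E'
from h import *
c,W=cloud("side"); save("s9",c["color"],200,110,360,260,4); clusters(W)
E
```

```text
[-0.28  0.37 -0.7   2.1   0.34  0.78 -0.72] tcp [-0.1209  0.0104  0.2451] F tool [ 0.3  0.5 -0.6]
rail x [-0.    -0.     0.001]
358 [ 0.048 -0.074  0.103] [0.124 0.    0.123] [ 0.021 -0.114  0.085]
n 268 px 253.0 227.0 top 0.099 c 0.434 0.081 r 0.012 mean [0.434 0.078 0.098]
n 355 px 324.0 245.0 top 0.127 c 0.584 -0.058 r 0.101 mean [ 0.581 -0.083  0.125]
```

View pics/s9.png

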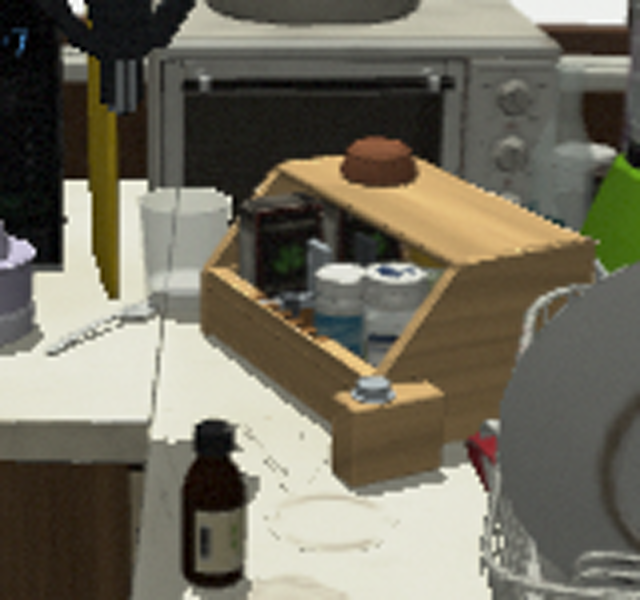

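The tray is shut flush. The front jars are upright at crop (340,300) and (393,300), the tea boxes stand at (283,240) and (370,235), and the bottle is in place at (213,510).

```bash
python3 -c "
from rig import *
print(sign_off())"
```

```text
the job is handed in; nothing more can be done
None
```

The job is done and handed in: all four jars were set upright in the right compartment, the divider is in its last notch, the tray is latched shut, and the tea boxes and brown bottle are still standing where they were; the two rear jars are hidden under the roof in the last picture.

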